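# Clear the jammed mincer barrel and put its parts away

## Task

Put the mincer parts away after cleaning: with the push stick, push the stuck yellow plug out of the far end of the barrel so that it drops into the catch tray, then put the plug in the blue tub and lay the stick back in both yokes of its rest. Stack every mincer plate that is there flat and neatly centred on the black storage base, in any order. Do not take hold of the plug while it is still in the barrel, and leave the other things on the table where they are.

Things in the scene. Friction and masses are not known exactly. Their poses are not given: they have to be found in the camera images.
- stand: Fixed stand: steel mincer barrel held level on a white saddle. Origin on the table under mid-barrel; x = bore axis and push direction, near mouth x = -50 mm, far mouth +50. Bore 50 mm clear, outside 62 (72 at the end collars), axis 70 mm above the table; closed feed neck 42 mm across on top, up to z = 120 mm. White catch tray beyond: x = 40 to 176, 120 mm wide, walls 12 high, floor 4 thick.
- near_mouth (a point): Centre of the barrel's near mouth, where the push stick goes in (70 mm above the table); same axes as the stand.
- far_mouth (a point): Centre of the barrel's far mouth, over the catch tray; same axes as the stand.
- plug_c (a point): Centre of the yellow plastic plug, a cylinder 46 mm in diameter, 44 mm long, 80 g; x = its axis. At the start it is jammed in the bore, its near face 25 to 45 mm inside the near mouth, gripped by a sprung rubber pad in the bore's roof: 9 to 14 N along the bore move it. Pushed over half-way out of the far mouth, it tips and drops into the catch tray, where it may lie or roll.
- stick_grip (a point): Grip point of the push stick, on its axis in the blue square handle; x points along the stick to the tip. Stick 230 mm long, 160 g: handle 30 x 30 x 90 mm, then a round wooden rod 24 mm in diameter, 140 mm long. The grip point is 65 mm from the handle's end, 165 mm behind the tip, 30 mm behind the centre of mass.
- stick_tip (a point): Centre of the flat tip of the push stick's rod, on its axis; x points out of the tip.
- rest: Fixed aluminium rest of the push stick: a bar with two open-topped yokes, 61 mm high. Origin on the table; x = direction of the stick in it. Starting place: stick's grip point at x = -50, y = 0, z = 50 mm, tip at x = +115. Yokes at x = -95 (floor z = 35, under the handle) and +45 (floor z = 38, under the rod), 12 mm thick; notches 38 mm wide at the floor, 60 at the top.
- tub: Fixed blue open tub, 150 x 150 mm, 45 mm high, walls and floor 4 mm. Origin under its centre on the table, z up.
- base_top (a point): Centre of the top face (30 mm above the table) of the fixed black round storage base: a pedestal 56 mm in diameter on a foot 90 mm in diameter and 6 mm thick. The plates are stacked flat on it.
- plate1_c (a point): Centre of a steel mincer plate, a flat disc 62 mm in diameter and 15 mm thick, 200 g, with many fine holes in three rings (the middle is not open enough to grasp); z = its axis. Lies flat on the table at the start; either face may be up. Absent in some runs.
- plate2_c (a point): Centre of a steel mincer plate, a flat disc 62 mm in diameter and 15 mm thick, 200 g, with three rings of medium holes (the middle is not open enough to grasp); z = its axis. Lies flat on the table at the start; either face may be up. Absent in some runs.
- plate3_c (a point): Centre of a steel mincer plate, a flat disc 62 mm in diameter and 15 mm thick, 200 g, with two rings of larger holes (the middle is not open enough to grasp); z = its axis. Lies flat on the table at the start; either face may be up. Absent in some runs.
- plate4_c (a point): Centre of a steel mincer plate, a flat disc 62 mm in diameter and 15 mm thick, 200 g, with one ring of seven large holes (the middle is not open enough to grasp); z = its axis. Lies flat on the table at the start; either face may be up. Absent in some runs.
- plate5_c (a point): Centre of a steel mincer plate, a flat disc 62 mm in diameter and 15 mm thick, 200 g, with one ring of four very large holes (the middle is not open enough to grasp); z = its axis. Lies flat on the table at the start; either face may be up. Absent in some runs.
- jar: Bystander: amber spice jar with a red lid, 66 mm across, 100 mm high; origin at its underside centre.
- spool: Bystander: empty wooden twine spool, 64 mm across, 50 mm high; origin at its underside centre.
- bowl: Bystander: steel bowl, 120 mm across, 50 mm high; origin at its underside centre.
- mug: Bystander: white mug, 76 mm across, 90 mm high; origin at its underside centre.
- wrench: Bystander: steel wrench lying on the table; origin at its underside, middle of its length.
- weight: Bystander: brass block weight, 70 x 70 x 50 mm; origin at its underside centre.
Things that resemble listed ones, but are neither listed nor needed, are in the scene too. Several things look just like the rest: the one meant starts nearest to the robot's base.

How it is judged:
On the way, in this order (a step that is already met when the one before it is completed fails the run):
1. the tip of the push stick is inside the barrel, at least 15 mm past the near mouth (x of stick_tip in the frame of stand between -0.035 and 0.09 m and y of stick_tip in the frame of stand between -0.025 and 0.025 m and z of stick_tip in the frame of stand between 0.045 and 0.095 m), for 0.1 s.
2. the plug has left the barrel by the far mouth and is in or over the catch tray (x of plug_c in the frame of stand between 0.05 and 0.18 m and y of plug_c in the frame of stand between -0.06 and 0.06 m and z of plug_c in the frame of stand below 0.045 m), for 0.1 s.
At the end, for the whole second after the job is handed in: The plug lies in the tub, below its rim; the stick lies in both yokes of its rest, either way round, in line with it to 0.12 rad; every plate present is in one flat stack on the storage base, each centre within 10 mm of its axis and tilted under 0.1 rad; all released and at rest (x of plug_c in the frame of tub between -0.07 and 0.07 m and y of plug_c in the frame of tub between -0.07 and 0.07 m and z of plug_c in the frame of tub between 0 and 0.045 m and linear speed of each of plug, plate1, plate2, plate3, plate4, plate5 below 0.03 m/s and y of stick_grip in the frame of rest between -0.012 and 0.012 m and z of stick_grip in the frame of rest between 0.04 and 0.062 m and y of stick_tip in the frame of rest between -0.02 and 0.02 m and z of stick_tip in the frame of rest between 0.03 and 0.07 m and angle between the x axis of stick_tip and the x axis of rest, either way round below 0.12 rad and x of stick_grip in the frame of rest between -0.11 and 0.065 m and horizontal distance between each of plate1_c, plate2_c, plate3_c, plate4_c, plate5_c and base_top below 0.01 m and (angle between plate1_c's own z axis and vertical below 0.1 rad or angle between plate1_c's own z axis and vertical above 3.04159 rad) and height (world z) of each of plate1_c, plate2_c, plate3_c, plate4_c, plate5_c above 0.033 m and (angle between plate2_c's own z axis and vertical below 0.1 rad or angle between plate2_c's own z axis and vertical above 3.04159 rad) and (angle between plate3_c's own z axis and vertical below 0.1 rad or angle between plate3_c's own z axis and vertical above 3.04159 rad) and (angle between plate4_c's own z axis and vertical below 0.1 rad or angle between plate4_c's own z axis and vertical above 3.04159 rad) and (angle between plate5_c's own z axis and vertical below 0.1 rad or angle between plate5_c's own z axis and vertical above 3.04159 rad)); the robot touches nothing.
It fails at once if the fingers touch the plug while it is in the barrel (x of plug_c in the frame of stand between -0.06 and 0.045 m and z of plug_c in the frame of stand between 0.05 and 0.09 m and y of plug_c in the frame of stand between -0.03 and 0.03 m and contact force between the fingers and plug above 0.5 N).
It fails at once if a bystander is moved by more than 4 cm (distance of any of jar, spool, bowl, mug, wrench, weight from where it was at the start of the episode above 0.04 m).
Of plate1, plate2, plate3, plate4, plate5 only 3 to 5 are there at a start; the rules pass over those that are not, and their reading is None.
At some moment in a run one of plate1, plate2, plate3, plate4, plate5 may be knocked a few centimetres aside while the robot is not near it.
Once in a run the grip may slacken for a moment while it holds something.
It also fails if it takes over 208 s, if anything falls off the work surface, if the arm or the gripper's body presses on something with over 40 N, if the wrist force passes 120 N, or if a joint passes its speed limit or range.

## Robot

A 6-joint arm with a two-finger parallel gripper is mounted at the origin on the work surface. World frame = base frame: x ahead of the robot, y to its left, z up, the work surface at z = 0. Lengths are in m, angles in rad, forces in N, time in s.
With the tool pointing down it reaches from about 0.35 to 0.85 m from the base axis. Payload 8.1 kg.
Tool frame: the origin (TCP) lies midway between the tips of the shut fingers; the grasp point (between the pads) lies 19 mm behind it; z points along the fingers, y is the line along which they close (so a half turn about z gives the same grasp; the last joint's range is limited). The gripper opens to 93 mm and grips with 3 to 60 N. Pads are 15 mm wide; open, the fingers measure 128 mm over their backs; the gripper's body (75 mm by 188 mm) begins 65 mm behind the grasp point.
Start: joints at [1.104, 0.13, 1.488, -0, 1.523, -0.085], TCP at [0.224, 0.557, 0.219] pointing down, gripper open.
Joint ranges: [-2.96, 2.96], [-0.89, 2.26], [0.02, 2.5], [-1.34, 4.48], [0, 2.73], [-2.66, 2.66]. Speed limits (rad/s): [2.39, 2.39, 2.79, 3.14, 3.14, 3.14].

## Interface

Orientations are given as a rotation vector (axis times angle).
In Python, from plant import read_state, read_camera, camera_model, close_job gives the robot as it stands. The module is installed in compiled form; this text tells all that it offers.
- The arm moves only by the tool carry_out, never from a script. Its argument "moves" is a list of rows, each an object of numbers: "jaw": the finger opening in m, from 0 to 0.093; "dx", "dy", "dz": the shift along the tool's x, y, z in m; "yaw": the turn about the tool's z in rad. In form: [{"jaw": .., "dx": .., "dy": .., "dz": .., "yaw": ..}, ...]. A call has 1 to 8 rows; each row shifts and turns the commanded pose from where the row before left it, along the tool's axes as they then stand; what a row does not reach is not made up. A row lasts 1/8 s, in which the tool goes at most 62.5 mm and 10.7 degrees, less where a joint would pass 70% of its speed; a pose out of reach is approached as far as the arm can. A call is refused whole if a number of a shift passes 0.0625 or a number of a turn 0.188, either way. A call with a gripper value outside its range is refused whole. The fingers move at their own pace and stop on an object; "grip_force" is the grip in N (left out, the last holds). Time passes only in rows, so rows that do not move let the fingers close. It gives the time, the measured TCP pose, the force, the opening and the grip force at its end, in the units of the state.
- read_state(): the state, without advancing time (a new reading comes with each control period).
- read_camera(name): name is "scene" or "top"; returns the picture (420x560x3 uint8, red, green, blue); there is no depth.
- camera_model(name): a dict with "camera_matrix" (3x3 intrinsics, pixels), "view" (4x4, takes a point from world to camera coordinates). Camera axes: x right, y up, looking along -z (the intrinsics and any distortion apply to the point x, -y, -z); pixel columns grow to the right and rows downward; lengths in m; the calibration is good to about 2 mm. A picture is of the moment at which its call begins. camera_model takes no time and is no camera call.
- close_job(): hands the job in; it is judged then, once.
The state is a dict: "t": time; "q": joint angles; "dq": joint speeds; "joint_torque": joint torques, N m; "tool_pos": TCP position; "orientation": TCP orientation; "force": force on the tool from outside, world axes, zero at the start; "wrist_torque": the same for the moment, N m; "opening": finger opening in m; "gripper_force": force on a finger pad.
Only numpy, scipy, OpenCV 4.12 (cv2) and the standard library are available. Lean on these libraries where they do the work, as an engineer would, in place of code of your own. Each camera call takes 0.05 s, during which the arm holds its last target. There are 200 camera calls.

## Working session

There is one attempt and no reset: what is moved stays moved. The work goes in short steps, Python scripts to look and compute and a tool call to move; the robot and the scene stay as the last step left them, time stands still between calls to the robot, and variables do not carry over. Pictures are saved under pics/ and viewed, at most 14 in all, crops included, and the job is handed in when it is done.

Besides the shell and the picture viewer there is one more tool, called after "Request:" as a command line: name --argument value ..., lists and objects as JSON in quotes. carry_out: Moves the arm, as the interface text tells. Its arguments: {"type":"object","properties":{"moves":{"type":"array","items":{"type":"object","properties":{"jaw":{"type":"number"},"dx":{"type":"number"},"dy":{"type":"number"},"dz":{"type":"number"},"yaw":{"type":"number"}}}},"grip_force":{"type":"number"}},"required":["moves"]}

```bash
mkdir -p pics; ls
python3 - <<'E'
from plant import *
import cv2
for n in("scene","top"):
    cv2.imwrite(f"pics/{n}0.png",read_camera(n)[:,:,::-1]); m=camera_model(n); print(n,m)
s=read_state(); print(s)
E
```

```text
pics
scene {'camera_matrix': array([[462.36518324,   0.        , 276.03822431],
       [  0.        , 462.36518324, 213.53168936],
       [  0.        ,   0.        ,   1.        ]]), 'view': array([[-0.16488253,  0.98605871,  0.02240472,  0.21699728],
       [-0.5357612 , -0.10861256,  0.83735491,  0.24951329],
       [ 0.82811454,  0.12606161,  0.54620031, -1.8102381 ],
       [ 0.        ,  0.        ,  0.        ,  1.        ]])}
top {'camera_matrix': array([[525.24123632,   0.        , 273.75281018],
       [  0.        , 525.24123632, 205.75398438],
       [  0.        ,   0.        ,   1.        ]]), 'view': array([[-0.05351551, -0.99856567, -0.00163891, -0.07839592],
       [ 0.97636911, -0.05266994,  0.20959304, -0.61216246],
       [-0.20937874,  0.0096163 ,  0.97778733, -1.51304489],
       [ 0.        ,  0.        ,  0.        ,  1.        ]])}
{'t': 0.1, 'q': array([ 1.10358731e+00,  1.31081365e-01,  1.48916389e+00,  2.65733327e-05,
        1.52301019e+00, -8.54293977e-02]), 'dq': array([ 0.0025185 , -0.0027845 , -0.00159024, -0.00135457,  0.001128  ,
       -0.00080333]), 'joint_torque': array([ 1.30759938e-03, -5.61347902e+01, -4.93093228e+01,  7.70503096e-02,
        2.93080334e-02,  1.10718645e-06]), 'tool_pos': array([0.22329752, 0.55634681, 0.21769847]), 'orientation': array([-5.95973490e-01, -3.08405630e+00,  2.50107019e-03]), 'force': array([ 0.12395105, -0.7622854 , -0.25763611]), 'wrist_torque': array([ 0.03028595,  0.03237855, -0.0213633 ]), 'gripper_force': 0.0, 'opening': 0.09295938382219117}
```

View pics/scene0.png

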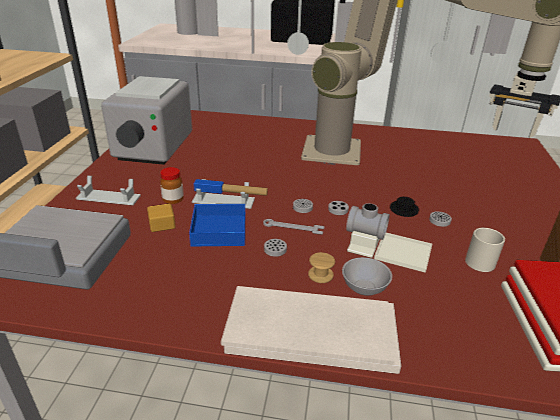

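View pics/top0.png

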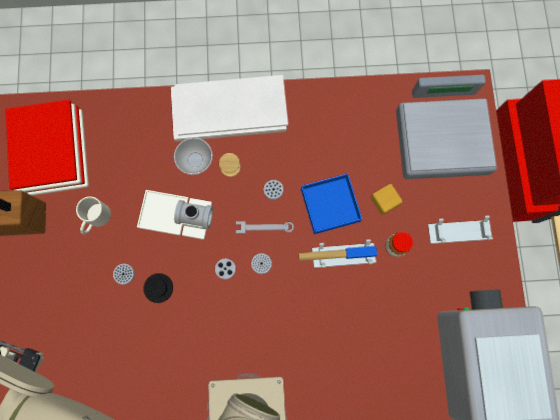

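```bash
cat > h.py <<'E'
import numpy as np, cv2
from plant import *
M={n:camera_model(n) for n in("scene","top")}
def ray(n,u,v):
    K=M[n]["camera_matrix"];V=np.array(M[n]["view"])
    p=np.linalg.solve(K,[u,v,1.]); d=V[:3,:3].T@np.array([p[0],-p[1],-p[2]])
    return -V[:3,:3].T@V[:3,3],d
def on(n,u,v,z):
    o,d=ray(n,u,v); return o+d*(z-o[2])/d[2]
def proj(n,P):
    V=np.array(M[n]["view"]);c=V[:3,:3]@np.array(P)+V[:3,3]; p=M[n]["camera_matrix"]@[c[0],-c[1],-c[2]]
    return p[:2]/p[2]
def grab(n,f=None):
    im=read_camera(n)[:,:,::-1].copy()
    if f: cv2.imwrite("pics/"+f,im)
    return im
def crop(im,u,v,w,h,k,f): cv2.imwrite("pics/"+f,cv2.resize(im[v:v+h,u:u+w],None,fx=k,fy=k,interpolation=cv2.INTER_CUBIC))
E
python3 - <<'E'
from h import *
im=cv2.imread("pics/top0.png"); crop(im,100,150,300,170,2.66,"c1.png")
hsv=cv2.cvtColor(im,cv2.COLOR_BGR2HSV)
def blobs(m,lo=40):
    c,_=cv2.findContours(m.astype('uint8'),0,2)
    for k in c:
        a=cv2.contourArea(k)
        if a>lo: print(cv2.minAreaRect(k),a)
H,S,V=[hsv[...,i].astype(int) for i in range(3)]
print("blue");blobs((H>100)&(H<130)&(S>150)&(V>60))
print("grey");m=(S<60)&(V>70);m[:150]=0;blobs(m)
print("black");m=(V<45);blobs(m)
print("wood");blobs((H>8)&(H<25)&(S>90)&(V>110))
E
```

```text
blue
((361.11175537109375, 251.9529266357422), (9.893848419189453, 29.83493995666504), 85.60128784179688) 256.5
((331.1698303222656, 203.0943145751953), (49.724517822265625, 49.724517822265625), 74.05460357666016) 2334.5
grey
((245.5, 398.0), (42.0, 77.0), 90.0) 2929.5
((55.5, 380.0), (111.0, 78.0), 0.0) 3409.5
((123.0, 273.5), (19.0, 20.0), 90.0) 316.5
((225.0, 268.0), (20.0, 20.0), 0.0) 310.5
((343.96868896484375, 259.076416015625), (11.819470405578613, 62.19995880126953), 85.76361083984375) 381.0
((261.0, 263.0), (19.798988342285156, 19.798988342285156), 45.0) 306.0
((342.80889892578125, 245.65847778320312), (9.010842323303223, 62.282615661621094), 85.33314514160156) 188.0
((264.5, 227.0), (12.0, 57.0), 90.0) 321.5
((498.5, 319.0), (200.0, 121.0), 90.0) 16283.5
((459.8167724609375, 229.37326049804688), (23.59381103515625, 63.14882278442383), 86.00909423828125) 1167.5
((90.80001068115234, 212.10000610351562), (32.199378967285156, 35.329872131347656), 63.43495178222656) 790.5
((175.27853393554688, 214.25503540039062), (72.00504302978516, 38.75412368774414), 10.007980346679688) 2554.
[... 389 characters left out ...]
5156), (27.280029296875, 28.621667861938477), 63.43495178222656) 599.0
((546.4937744140625, 217.20703125), (3.870469570159912, 28.607818603515625), 67.7509765625) 57.5
((190.5, 211.0), (8.0, 9.0), 90.0) 61.0
((4.340206623077393, 205.4845733642578), (13.199501037597656, 8.325838088989258), 23.96249008178711) 77.0
wood
((321.58856201171875, 255.22622680664062), (8.348004341125488, 47.194393157958984), 87.0643310546875) 297.0
((555.4999389648438, 238.5), (46.99999237060547, 6.999999046325684), 90.0) 111.5
((10.5, 207.0), (34.0, 21.0), 90.0) 545.5
((386.0146789550781, 198.69119262695312), (24.18130111694336, 27.096776962280273), 59.03623962402344) 589.5
((229.5, 164.5), (23.0, 21.0), 90.0) 396.0
```

View pics/c1.png

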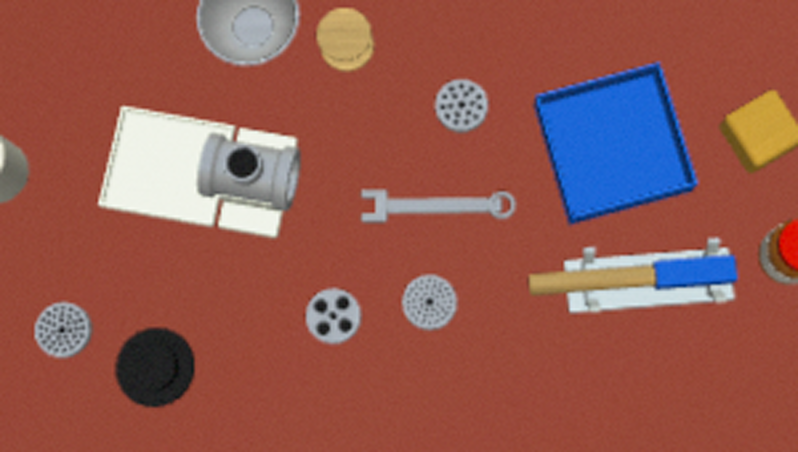

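Run:
```python
from h import *
a=cv2.imread("pics/top0.png"); b=cv2.imread("pics/scene0.png")
k=7
A=cv2.resize(a[185:245,130:220],None,fx=k,fy=k,interpolation=cv2.INTER_CUBIC)[:, :630]
B=cv2.resize(b[195:275,340:440],None,fx=5,fy=5,interpolation=cv2.INTER_CUBIC)
cv2.imwrite("pics/c2.png",A);cv2.imwrite("pics/c3.png",B)
for n,u,v,z in[("med",123,273.6,15),("four",225,268,15),("fine",261,263,15),("large",273.3,189.3,15),("base",158.3,287.6,6),("tub",331.2,203.1,45),("neck",191.4,211.3,120)]: print(n,on("top",u,v,z).round(4))
# stick
for u,v,z in[(298.0,256.4,50),(376,250.9,50),(361,252,65),(321.6,255.2,62)]: print(on("top",u,v,z).round(4))
# tray
for c in[(121,106),(99,206),(232,126),(219,227),(298,137),(277,237)]: print(on("top",100+c[0]/2.66,150+c[1]/2.66,12).round(4))
# plates in scene for a check
g=cv2.cvtColor(b,cv2.COLOR_BGR2HSV);m=((g[...,1]<70)&(g[...,2]>60)).astype('uint8');m[:190]=0
for c in cv2.findContours(m,0,2)[0]:
    if 60<cv2.contourArea(c)<400:
        (x,y),_,_=cv2.minAreaRect(c);print("sc",x,y,on("scene",x,y,12).round(4))
```

```text
med [-1.0383 -3.88   15.    ]
four [-1.041  -1.2891 15.    ]
fine [-1.1188 -0.3686 15.    ]
large [-3.0329  0.0475 15.    ]
base [-0.0233 -1.0443  6.    ]
tub [-8.9827  5.1942 45.    ]
neck [-24.7928 -17.9206 120.    ]
[-5.1907  2.3591 50.    ]
[-5.312   9.5948 50.    ]
[-7.0086 10.7725 65.    ]
[-6.5387  5.6924 62.    ]
[-2.4204 -2.5858 12.    ]
[-1.6518 -2.7534 12.    ]
[-2.2173 -1.7395 12.    ]
[-1.4429 -1.8519 12.    ]
[-2.1041 -1.2386 12.    ]
[-1.3436 -1.4183 12.    ]
sc 275.0 247.0 [16.2619  2.2686 12.    ]
sc 292.8154296875 225.97694396972656 [17.8694  1.768  12.    ]
sc 440.0961608886719 218.51922607421875 [19.735  -4.5733 12.    ]
sc 338.0 207.5 [19.7459 -0.057  12.    ]
sc 302.5 205.5 [19.5918  1.5549 12.    ]
sc 171.5 194.5 [19.3247  7.7189 12.    ]
sc 11.768289566040039 198.0853729248047 [17.5596 14.696  12.    ]
```

View pics/c2.png

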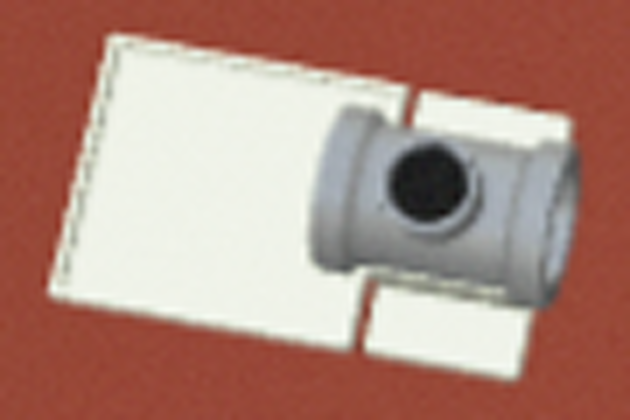

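View pics/c3.png

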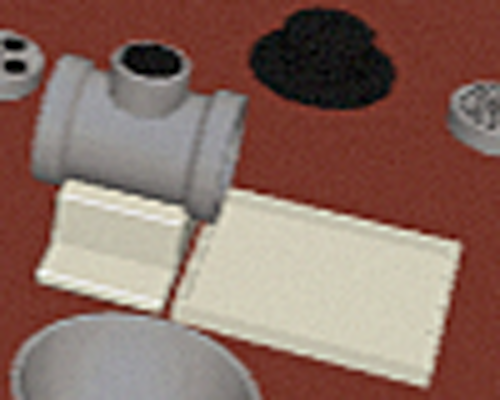

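Run:
```python
from h import *
for n,u,v,z in[("med",123,273.6,15),("four",225,268,15),("fine",261,263,15),("large",273.3,189.3,15),("base",158.3,287.6,6),("tub",331.2,203.1,45),("neck",191.1,211,120)]: print(n,on("top",u,v,z/1e3).round(4))
S=[on("top",u,v,z) for u,v,z in[(298.0,256.4,.05),(376,250.9,.05),(361.1,251.95,.065),(321.6,255.2,.062)]]
for s in S: print("stick",s.round(4))
d=S[3]-S[2]; print("stick dir",np.degrees(np.arctan2(d[1],d[0])))
# rest plate of decoys: arms
for u,v in [(321.6,244.0),(368.5,240.3),(322.5,263.7),(370,259.6)]: print("yoke",on("top",u,v,.061).round(4))
T=[on("top",130+c[0]/7,185+c[1]/7,.012)[:2] for c in[(108,33),(408,88),(353,350),(48,297)]]
print("tray",np.round(T,4))
ax=(T[0]+T[3]-T[1]-T[2]);ax/=np.linalg.norm(ax);ce=np.mean(T,0);print("ax",ax,np.degrees(np.arctan2(ax[1],ax[0])),"ctr",ce,"stand origin",ce-ax*.108)
B=[on("scene",340+c[0]/5,195+c[1]/5,.012)[:2] for c in[(235,190),(461,240),(428,384),(175,315)]]
print("trayB",np.round(B,4)); ax=(B[1]+B[2]-B[0]-B[3]);ax/=np.linalg.norm(ax);ce=np.mean(B,0);print("ax",ax,np.degrees(np.arctan2(ax[1],ax[0])),ce-ax*.108)
print("neckB",on("scene",340+151/5,195+62/5,.12))
for n,u,v in[("four",338,207.5),("fine",302.5,205.5),("med",440.1,218.5),("large",275,247)]: print(n,on("scene",u,v,.010).round(4))
# tool
from scipy.spatial.transform import Rotation as R
s=read_state();print(R.from_rotvec(s["orientation"]).as_matrix().round(3))
```

```text
med [0.4331 0.354  0.015 ]
four [0.4334 0.0459 0.015 ]
fine [ 0.4427 -0.0636  0.015 ]
large [ 0.6703 -0.113   0.015 ]
base [0.3861 0.2498 0.006 ]
tub [ 0.6101 -0.2865  0.045 ]
neck [0.5926 0.1288 0.12  ]
stick [ 0.4527 -0.175   0.05  ]
stick [ 0.4566 -0.4079  0.05  ]
stick [ 0.4541 -0.3608  0.065 ]
stick [ 0.4511 -0.2441  0.062 ]
stick dir 91.46773442304456
yoke [ 0.4844 -0.2466  0.061 ]
yoke [ 0.488  -0.3864  0.061 ]
yoke [ 0.4261 -0.245   0.061 ]
yoke [ 0.4306 -0.3856  0.061 ]
tray [[0.6913 0.2865]
 [0.6588 0.153 ]
 [0.5421 0.1794]
 [0.5729 0.3131]]
ax [0.23047834 0.97307746] 76.67476473248405 ctr [0.61625862 0.23302974] stand origin [0.59136695 0.12793738]
trayB [[0.5493 0.1938]
 [0.5735 0.317 ]
 [0.705  0.2859]
 [0.6726 0.1584]]
ax [0.22049441 0.97538824] 77.26192612886908 [0.60127099 0.13344174]
neckB [0.59598406 0.13183479 0.12      ]
four [0.4366 0.048  0.01  ]
fine [ 0.4471 -0.0618  0.01  ]
med [0.4372 0.3558 0.01  ]
large [ 0.674  -0.1105  0.01  ]
[[-0.928  0.373 -0.001]
 [ 0.373  0.928 -0.001]
 [ 0.    -0.002 -1.   ]]
```

Add to h.py:
```python
from scipy.spatial.transform import Rotation as R
def to(x,y,z,th=None):
    "print shift in tool axes (after yaw to heading th deg of tool x) to bring the TCP to x,y,z"
    s=read_state();m=R.from_rotvec(s["orientation"]).as_matrix();a=np.degrees(np.arctan2(m[1,0],m[0,0]))
    if th is None: th=a
    t=np.radians(th);w=np.radians((a-th+180)%360-180); d=np.array([x,y,z])-s["tool_pos"]
    print("heading %.1f yaw %.3f"%(a,w),"dx %.4f dy %.4f dz %.4f"%(d@[np.cos(t),np.sin(t),0],d@[np.sin(t),-np.cos(t),0],-d[2]),"pos",s["tool_pos"].round(4),"t %.1f op %.4f gf %.1f"%(s["t"],s["opening"],s["gripper_force"]),"F",s["force"].round(1),"tilt",m[2,:2].round(3),"q6 %.2f"%s["q"][5])
```

```text
(no output)
```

Request:
carry_out --moves '[{"yaw": 0.166, "dy": 0.02}, {"yaw": 0.166, "dy": 0.02}, {"yaw": 0.166, "dy": 0.02}, {"yaw": 0.166, "dy": 0.02}, {"yaw": 0.166, "dy": 0.02}, {"yaw": 0.166, "dy": 0.02}, {"yaw": 0.166, "dy": 0.02}, {}]'

```text
invalid input at $.moves[0]: expected keys jaw, dx, dy, dz, yaw
```

Request:
carry_out --moves '[{"dx": -0.055, "dy": 0.02}, {"dx": -0.055, "dy": 0.02}, {"dx": -0.055, "dy": 0.02}, {"dx": -0.055, "dy": 0.02}, {"dx": -0.055, "dy": 0.02}, {"dx": -0.055, "dy": 0.01}, {"dx": -0.055}, {"dx": -0.055}]'

```text
invalid input at $.moves[0]: expected keys jaw, dx, dy, dz, yaw
```

Request:
carry_out --moves '[{"dx": -0.055}, {"dx": -0.055}, {"dx": -0.055}, {"dx": -0.055}, {"dx": -0.055}, {"dx": -0.055}, {"dx": -0.055}, {}]'

```text
invalid input at $.moves[0]: expected keys jaw, dx, dy, dz, yaw
```

```bash
python3 -c "
from h import *
to(.457,-.340,.12,91.5)"
```

```text
heading 158.1 yaw 1.163 dx -0.9022 dy 0.2102 dz 0.0977 pos [0.2233 0.5563 0.2177] t 0.1 op 0.0930 gf 0.0 F [ 0.1 -0.8 -0.3] tilt [ 0.    -0.002] q6 -0.09
```

All keys are required.

Request:
carry_out --moves '[{"jaw": 0.093, "dx": 0, "dy": 0, "dz": 0, "yaw": 0.166}, {"jaw": 0.093, "dx": 0, "dy": 0, "dz": 0, "yaw": 0.166}, {"jaw": 0.093, "dx": 0, "dy": 0, "dz": 0, "yaw": 0.166}, {"jaw": 0.093, "dx": 0, "dy": 0, "dz": 0, "yaw": 0.166}, {"jaw": 0.093, "dx": 0, "dy": 0, "dz": 0, "yaw": 0.166}, {"jaw": 0.093, "dx": 0, "dy": 0, "dz": 0, "yaw": 0.166}, {"jaw": 0.093, "dx": 0, "dy": 0, "dz": 0, "yaw": 0.166}, {"jaw": 0.093, "dx": 0, "dy": 0.03, "dz": 0, "yaw": 0}]'

```text
t: 1.1
tool_pos: [0.2522, 0.5578, 0.2183]
orientation: [-2.191, -2.251, 0.002]
force: [-0.0, -0.8, -0.6]
opening: 0.0932
gripper_force: 0.0
```

Request:
carry_out --moves '[{"jaw": 0.093, "dx": -0.05, "dy": 0.03, "dz": 0, "yaw": 0}, {"jaw": 0.093, "dx": -0.05, "dy": 0.03, "dz": 0, "yaw": 0}, {"jaw": 0.093, "dx": -0.05, "dy": 0.03, "dz": 0, "yaw": 0}, {"jaw": 0.093, "dx": -0.05, "dy": 0.03, "dz": 0, "yaw": 0}, {"jaw": 0.093, "dx": -0.05, "dy": 0.03, "dz": 0, "yaw": 0}, {"jaw": 0.093, "dx": -0.05, "dy": 0.03, "dz": 0, "yaw": 0}, {"jaw": 0.093, "dx": -0.05, "dy": 0, "dz": 0, "yaw": 0}, {"jaw": 0.093, "dx": -0.05, "dy": 0, "dz": 0, "yaw": 0}]'

```text
t: 2.1
tool_pos: [0.4441, 0.1608, 0.2181]
orientation: [-2.191, -2.251, 0.001]
force: [0.4, -0.5, 0.0]
opening: 0.093
gripper_force: 0.0
```

Request:
carry_out --moves '[{"jaw": 0.093, "dx": -0.05, "dy": 0, "dz": 0, "yaw": 0}, {"jaw": 0.093, "dx": -0.05, "dy": 0, "dz": 0, "yaw": 0}, {"jaw": 0.093, "dx": -0.05, "dy": 0, "dz": 0, "yaw": 0}, {"jaw": 0.093, "dx": -0.05, "dy": 0, "dz": 0, "yaw": 0}, {"jaw": 0.093, "dx": -0.05, "dy": 0, "dz": 0, "yaw": 0}, {"jaw": 0.093, "dx": -0.05, "dy": 0, "dz": 0, "yaw": 0}, {"jaw": 0.093, "dx": -0.05, "dy": 0, "dz": 0, "yaw": 0}, {"jaw": 0.093, "dx": -0.05, "dy": 0, "dz": 0, "yaw": 0}]'

```text
t: 3.1
tool_pos: [0.4547, -0.2388, 0.2183]
orientation: [-2.191, -2.251, -0.0]
force: [0.6, -0.2, 0.1]
opening: 0.0931
gripper_force: 0.0
```

```bash
python3 -c "
from h import *
to(.457,-.340,.12,91.5)"
```

```text
heading 91.5 yaw 0.001 dx -0.1012 dy -0.0003 dz 0.0983 pos [ 0.4547 -0.2388  0.2183] t 3.1 op 0.0931 gf 0.0 F [ 0.6 -0.2  0.1] tilt [ 0. -0.] q6 -0.61
```

Request:
carry_out --grip_force 50 --moves '[{"jaw": 0.093, "dx": -0.05, "dy": 0, "dz": 0.02, "yaw": 0}, {"jaw": 0.093, "dx": -0.051, "dy": 0, "dz": 0.03, "yaw": 0}, {"jaw": 0.093, "dx": 0, "dy": 0, "dz": 0.05, "yaw": 0}, {"jaw": 0.093, "dx": 0, "dy": 0, "dz": 0.05, "yaw": 0}, {"jaw": 0.093, "dx": 0, "dy": 0, "dz": 0.036, "yaw": 0}, {"jaw": 0.093, "dx": 0, "dy": 0, "dz": 0, "yaw": 0}, {"jaw": 0.02, "dx": 0, "dy": 0, "dz": 0, "yaw": 0}, {"jaw": 0.02, "dx": 0, "dy": 0, "dz": 0, "yaw": 0}]'

```text
t: 4.1
tool_pos: [0.4592, -0.3394, 0.0352]
orientation: [2.188, 2.248, 0.0]
force: [1.0, 0.2, -0.1]
opening: 0.0773
gripper_force: 0.0
```

Request:
carry_out --moves '[{"jaw": 0.02, "dx": 0, "dy": 0, "dz": 0, "yaw": 0}, {"jaw": 0.02, "dx": 0, "dy": 0, "dz": 0, "yaw": 0}, {"jaw": 0.02, "dx": 0, "dy": 0, "dz": 0, "yaw": 0}, {"jaw": 0.02, "dx": 0, "dy": 0, "dz": 0, "yaw": 0}]'

```text
t: 4.6
tool_pos: [0.4577, -0.3382, 0.0326]
orientation: [-2.191, -2.251, 0.0]
force: [-0.2, -0.8, 0.1]
opening: 0.0377
gripper_force: 0.3
```

```bash
python3 -c "
from h import *
to(.457,-.340,.12,91.5)
im=grab('top','top1.png');b=grab('scene')
k=cv2.resize(im[200:300,270:410],None,fx=4,fy=4);j=cv2.resize(b[150:250,150:290],None,fx=4,fy=4);cv2.imwrite('pics/c4.png',cv2.resize(np.vstack([k,j]),None,fx=.7,fy=.7))"
```

```text
heading 91.5 yaw 0.001 dx -0.0018 dy -0.0008 dz -0.0874 pos [ 0.4577 -0.3382  0.0326] t 4.6 op 0.0377 gf 0.3 F [-0.2 -0.8  0.1] tilt [ 0. -0.] q6 -0.75
```

View pics/c4.png

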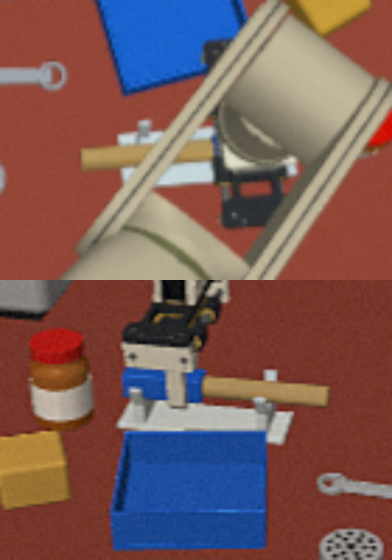

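The picture shows the fingers straddling the blue handle between the yokes (scene crop ~175,385). Finish closing and lift.

Request:
carry_out --moves '[{"jaw": 0.02, "dx": 0, "dy": 0, "dz": 0, "yaw": 0}, {"jaw": 0.02, "dx": 0, "dy": 0, "dz": 0, "yaw": 0}, {"jaw": 0.02, "dx": 0, "dy": 0, "dz": 0, "yaw": 0}, {"jaw": 0.02, "dx": 0, "dy": 0, "dz": 0, "yaw": 0}, {"jaw": 0.02, "dx": 0, "dy": 0, "dz": -0.02, "yaw": 0}, {"jaw": 0.02, "dx": 0, "dy": 0, "dz": -0.03, "yaw": 0}, {"jaw": 0.02, "dx": 0, "dy": 0, "dz": -0.03, "yaw": 0}, {"jaw": 0.02, "dx": 0, "dy": 0, "dz": 0, "yaw": 0}]'

```text
t: 5.7
tool_pos: [0.46, -0.3399, 0.1169]
orientation: [2.186, 2.246, 0.001]
force: [-0.0, 0.1, -1.6]
opening: 0.0298
gripper_force: 49.8
```

```bash
python3 -c "
from h import *
ax=np.array([.2275,.9738]);p=np.array([.592,.129])+ax*(-.165-.085); print(p)
to(p[0],p[1],.1126,76.8)"
```

```text
[ 0.535125 -0.11445 ]
heading 91.6 yaw 0.258 dx 0.2366 dy 0.0216 dz 0.0043 pos [ 0.46   -0.3399  0.1169] t 5.7 op 0.0298 gf 49.8 F [-0.   0.1 -1.6] tilt [-0.005  0.005] q6 -0.75
```

Request:
carry_out --moves '[{"jaw": 0.02, "dx": 0, "dy": 0, "dz": 0, "yaw": 0.065}, {"jaw": 0.02, "dx": 0, "dy": 0, "dz": 0, "yaw": 0.065}, {"jaw": 0.02, "dx": 0, "dy": 0, "dz": 0, "yaw": 0.065}, {"jaw": 0.02, "dx": 0, "dy": 0, "dz": 0, "yaw": 0.063}, {"jaw": 0.02, "dx": 0.04, "dy": 0.0, "dz": 0, "yaw": 0}, {"jaw": 0.02, "dx": 0.04, "dy": 0.005, "dz": 0, "yaw": 0}, {"jaw": 0.02, "dx": 0.04, "dy": 0.005, "dz": 0, "yaw": 0}, {"jaw": 0.02, "dx": 0.04, "dy": 0.005, "dz": 0, "yaw": 0}]'

```text
t: 6.7
tool_pos: [0.5087, -0.1843, 0.1114]
orientation: [-2.462, -1.95, 0.001]
force: [0.7, -0.8, -1.0]
opening: 0.0293
gripper_force: 49.8
```

Request:
carry_out --moves '[{"jaw": 0.02, "dx": 0.04, "dy": 0.005, "dz": 0.0, "yaw": 0}, {"jaw": 0.02, "dx": 0.036, "dy": 0.002, "dz": 0.0, "yaw": 0}, {"jaw": 0.02, "dx": 0.0, "dy": 0, "dz": 0.03, "yaw": 0}, {"jaw": 0.02, "dx": 0, "dy": 0, "dz": 0.03, "yaw": 0}, {"jaw": 0.02, "dx": 0, "dy": 0, "dz": 0, "yaw": 0}, {"jaw": 0.02, "dx": 0, "dy": 0, "dz": 0, "yaw": 0}]'

```text
t: 7.45
tool_pos: [0.5334, -0.1136, 0.0531]
orientation: [2.463, 1.95, 0.0]
force: [0.7, 0.2, -1.9]
opening: 0.0296
gripper_force: 49.8
```

```bash
python3 -c "
from h import *
ax=np.array([.2275,.9738]);p=np.array([.592,.129])+ax*(-.165-.085)
to(p[0],p[1],.0526,76.8)
im=grab('top','top2.png');b=grab('scene','scene2.png')
print('tip',proj('top',[p[0]+.165*.2275,p[1]+.165*.9738,.07]),proj('scene',[p[0]+.165*.2275,p[1]+.165*.9738,.07]))
k=cv2.resize(im[180:280,150:320],None,fx=3.3,fy=3.3);j=cv2.resize(b[170:260,240:410],None,fx=3.3,fy=3.3);cv2.imwrite('pics/c5.png',cv2.resize(np.vstack([k,j]),None,fx=.95,fy=.95))"
```

```text
heading 76.8 yaw -0.001 dx -0.0004 dy 0.0019 dz 0.0005 pos [ 0.5334 -0.1136  0.0531] t 7.5 op 0.0296 gf 49.8 F [ 0.7  0.2 -1.9] tilt [0. 0.] q6 -0.07
tip [221.59412337 219.45398706] [336.78024786 214.8569461 ]
```

View pics/c5.png

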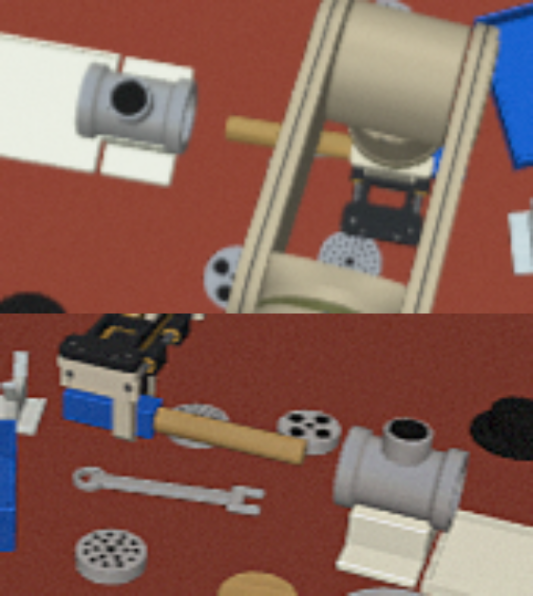

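Stick is straight and in line with the near mouth (tip at about top px (222,220), mouth at (210,216)). Insert.

Request:
carry_out --moves '[{"jaw": 0.02, "dx": 0.02, "dy": 0.002, "dz": 0, "yaw": 0}, {"jaw": 0.02, "dx": 0.02, "dy": 0, "dz": 0, "yaw": 0}, {"jaw": 0.02, "dx": 0.01, "dy": 0, "dz": 0, "yaw": 0}, {"jaw": 0.02, "dx": 0.005, "dy": 0, "dz": 0, "yaw": 0}, {"jaw": 0.02, "dx": 0.0, "dy": 0, "dz": 0, "yaw": 0}, {"jaw": 0.02, "dx": 0, "dy": 0, "dz": 0, "yaw": 0}]'

```text
t: 8.3
tool_pos: [0.5477, -0.0607, 0.0526]
orientation: [2.463, 1.95, -0.0]
force: [-0.1, 0.5, -1.5]
opening: 0.0294
gripper_force: 49.8
```

Request:
carry_out --moves '[{"jaw": 0.02, "dx": 0.008, "dy": 0, "dz": 0, "yaw": 0}, {"jaw": 0.02, "dx": 0.008, "dy": 0, "dz": 0, "yaw": 0}, {"jaw": 0.02, "dx": 0.008, "dy": 0, "dz": 0, "yaw": 0}, {"jaw": 0.02, "dx": 0.008, "dy": 0, "dz": 0, "yaw": 0}, {"jaw": 0.02, "dx": 0.008, "dy": 0, "dz": 0, "yaw": 0}]'

```text
t: 8.93
tool_pos: [0.5568, -0.0229, 0.0527]
orientation: [2.461, 1.949, -0.004]
force: [-2.6, -10.4, -0.4]
opening: 0.0299
gripper_force: 49.8
```

```bash
python3 -c "
from h import *
ax=np.array([.2275,.9738]);p=np.array([.592,.129])+ax*(-.165+.045)
to(p[0],p[1],.0526,76.8)
im=grab('top');b=grab('scene')
k=cv2.resize(im[180:280,120:290],None,fx=3.3,fy=3.3);j=cv2.resize(b[170:260,280:450],None,fx=3.3,fy=3.3);cv2.imwrite('pics/c6.png',cv2.resize(np.vstack([k,j]),None,fx=.95,fy=.95))"
```

```text
heading 76.8 yaw -0.001 dx 0.0359 dy -0.0003 dz 0.0001 pos [ 0.5568 -0.0229  0.0527] t 8.9 op 0.0299 gf 49.8 F [ -2.6 -10.4  -0.4] tilt [-0.003  0.   ] q6 0.10
```

View pics/c6.png

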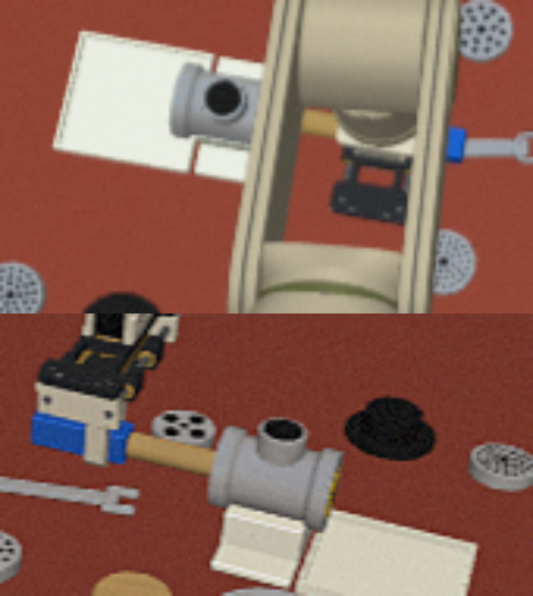

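Stick is in the bore, pushing with 10.7 N, yellow just visible at the far mouth (scene crop ~(330,490)). Push on.

Request:
carry_out --moves '[{"jaw": 0.02, "dx": 0.008, "dy": 0, "dz": 0, "yaw": 0}, {"jaw": 0.02, "dx": 0.008, "dy": 0, "dz": 0, "yaw": 0}, {"jaw": 0.02, "dx": 0.008, "dy": 0, "dz": 0, "yaw": 0}, {"jaw": 0.02, "dx": 0.006, "dy": 0, "dz": 0, "yaw": 0}, {"jaw": 0.02, "dx": 0.005, "dy": 0, "dz": 0, "yaw": 0}, {"jaw": 0.02, "dx": 0.005, "dy": 0, "dz": 0, "yaw": 0}, {"jaw": 0.02, "dx": 0, "dy": 0, "dz": 0, "yaw": 0}, {"jaw": 0.02, "dx": 0, "dy": 0, "dz": 0, "yaw": 0}]'

```text
t: 10.02
tool_pos: [0.5658, 0.0167, 0.0525]
orientation: [2.462, 1.95, -0.003]
force: [-1.4, -5.3, -0.9]
opening: 0.0298
gripper_force: 49.9
```

```bash
cat >> h.py <<'E'
def yellow(n,im,hi=40):
    g=cv2.cvtColor(im,cv2.COLOR_BGR2HSV);m=((g[...,0]>22)&(g[...,0]<hi)&(g[...,1]>120)&(g[...,2]>90)).astype('uint8')
    for c in cv2.findContours(m,0,2)[0]:
        if cv2.contourArea(c)>8: print(n,"yellow",np.round(cv2.minAreaRect(c)[0],1),np.round(cv2.minAreaRect(c)[1:][0],1),cv2.contourArea(c),cv2.boundingRect(c))
E
python3 -c "
from h import *
to(.5,0,.05)
yellow('top',grab('top','top3.png'));yellow('scene',grab('scene','scene3.png'))"
```

```text
heading 76.8 yaw 0.000 dx -0.0313 dy -0.0602 dz 0.0025 pos [0.5658 0.0167 0.0525] t 10.0 op 0.0298 gf 49.9 F [-1.4 -5.3 -0.9] tilt [-0.002 -0.   ] q6 0.17
top yellow [171. 210.] [14.  8.] 89.0 (167, 203, 9, 15)
scene yellow [390.3 228.3] [11.4 16.5] 158.0 (384, 220, 14, 18)
```

Request:
carry_out --moves '[{"jaw": 0.02, "dx": 0.006, "dy": 0, "dz": 0, "yaw": 0}, {"jaw": 0.02, "dx": 0.006, "dy": 0, "dz": 0, "yaw": 0}, {"jaw": 0.02, "dx": 0.006, "dy": 0, "dz": 0, "yaw": 0}, {"jaw": 0.02, "dx": 0.004, "dy": 0, "dz": 0, "yaw": 0}, {"jaw": 0.02, "dx": 0.0, "dy": 0, "dz": 0, "yaw": 0}, {"jaw": 0.02, "dx": 0, "dy": 0, "dz": 0, "yaw": 0}]'

```text
t: 10.88
tool_pos: [0.5711, 0.039, 0.0526]
orientation: [-2.462, -1.951, 0.0]
force: [-0.1, -0.3, -1.3]
opening: 0.0298
gripper_force: 49.9
```

```bash
python3 -c "
from h import *
to(.5,0,.05)
im=grab('top');b=grab('scene')
yellow('top',im);yellow('scene',b)
k=cv2.resize(im[180:280,120:290],None,fx=3.3,fy=3.3);j=cv2.resize(b[170:260,280:450],None,fx=3.3,fy=3.3);cv2.imwrite('pics/c7.png',cv2.resize(np.vstack([k,j]),None,fx=.95,fy=.95))"
```

```text
heading 76.8 yaw 0.000 dx -0.0542 dy -0.0603 dz 0.0026 pos [0.5711 0.039  0.0526] t 10.9 op 0.0298 gf 49.9 F [-0.1 -0.3 -1.3] tilt [-0. -0.] q6 0.21
top yellow [162.3 210.8] [17.  13.4] 182.5 (154, 203, 17, 17)
scene yellow [402.9 244.6] [16.5 21.6] 301.0 (394, 234, 19, 22)
```

View pics/c7.png

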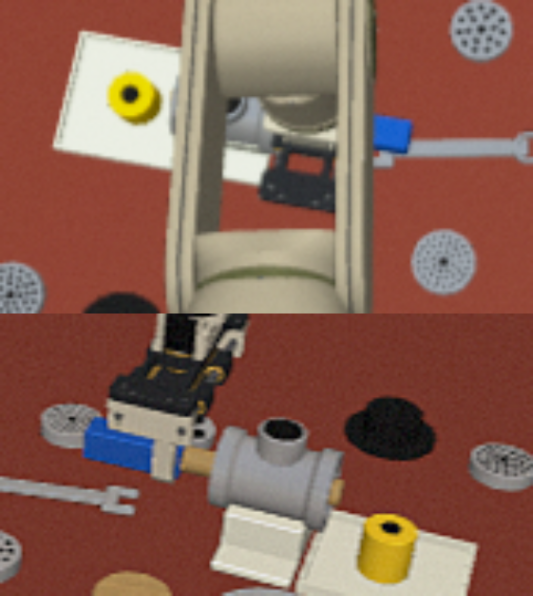

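Plug stands upright in the tray (top px ~(162,211)). Withdraw the stick.

Request:
carry_out --moves '[{"jaw": 0.02, "dx": -0.02, "dy": 0, "dz": 0, "yaw": 0}, {"jaw": 0.02, "dx": -0.04, "dy": 0, "dz": 0, "yaw": 0}, {"jaw": 0.02, "dx": -0.04, "dy": 0, "dz": 0, "yaw": 0}, {"jaw": 0.02, "dx": -0.04, "dy": 0, "dz": 0, "yaw": 0}, {"jaw": 0.02, "dx": -0.04, "dy": 0, "dz": 0, "yaw": 0}, {"jaw": 0.02, "dx": 0, "dy": 0, "dz": -0.02, "yaw": 0}, {"jaw": 0.02, "dx": 0, "dy": 0, "dz": -0.04, "yaw": 0}, {"jaw": 0.02, "dx": 0, "dy": 0, "dz": 0, "yaw": 0}]'

```text
t: 11.98
tool_pos: [0.532, -0.1385, 0.1165]
orientation: [2.459, 1.945, 0.005]
force: [0.7, -0.4, -1.1]
opening: 0.0297
gripper_force: 49.9
```

```bash
python3 -c "
from h import *
to(.4577,-.3382,.1126,91.5)"
```

```text
heading 76.7 yaw -0.258 dx -0.1977 dy -0.0795 dz 0.0039 pos [ 0.532  -0.1385  0.1165] t 12.0 op 0.0297 gf 49.9 F [ 0.7 -0.4 -1.1] tilt [-0.001  0.007] q6 -0.12
```

Request:
carry_out --moves '[{"jaw": 0.02, "dx": 0, "dy": 0, "dz": 0, "yaw": -0.065}, {"jaw": 0.02, "dx": 0, "dy": 0, "dz": 0, "yaw": -0.065}, {"jaw": 0.02, "dx": 0, "dy": 0, "dz": 0, "yaw": -0.065}, {"jaw": 0.02, "dx": 0, "dy": 0, "dz": 0, "yaw": -0.063}, {"jaw": 0.02, "dx": -0.04, "dy": -0.02, "dz": 0, "yaw": 0}, {"jaw": 0.02, "dx": -0.04, "dy": -0.02, "dz": 0, "yaw": 0}, {"jaw": 0.02, "dx": -0.04, "dy": -0.02, "dz": 0, "yaw": 0}, {"jaw": 0.02, "dx": -0.04, "dy": -0.02, "dz": 0, "yaw": 0}]'

```text
t: 12.98
tool_pos: [0.4525, -0.2996, 0.1112]
orientation: [-2.19, -2.25, 0.001]
force: [0.5, 0.5, -1.5]
opening: 0.0297
gripper_force: 49.9
```

Request:
carry_out --moves '[{"jaw": 0.02, "dx": -0.038, "dy": 0, "dz": 0, "yaw": 0}, {"jaw": 0.02, "dx": 0, "dy": 0, "dz": 0, "yaw": 0}, {"jaw": 0.02, "dx": 0, "dy": 0, "dz": 0, "yaw": 0}]'

```text
t: 13.35
tool_pos: [0.4544, -0.3359, 0.1114]
orientation: [-2.191, -2.249, -0.0]
force: [-0.3, 0.3, -2.1]
opening: 0.0296
gripper_force: 49.9
```

```bash
python3 -c "
from h import *
to(.4577,-.3382,.0336,91.5)
im=grab('top');b=grab('scene')
k=cv2.resize(im[200:300,270:440],None,fx=3.1,fy=3.1);j=cv2.resize(b[150:250,150:320],None,fx=3.1,fy=3.1);cv2.imwrite('pics/c8.png',cv2.resize(np.vstack([k,j]),None,fx=.95,fy=.95))"
```

```text
heading 91.5 yaw 0.000 dx -0.0024 dy 0.0032 dz 0.0778 pos [ 0.4544 -0.3359  0.1114] t 13.3 op 0.0296 gf 49.9 F [-0.3  0.3 -2.1] tilt [ 0.002 -0.001] q6 -0.75
```

View pics/c8.png

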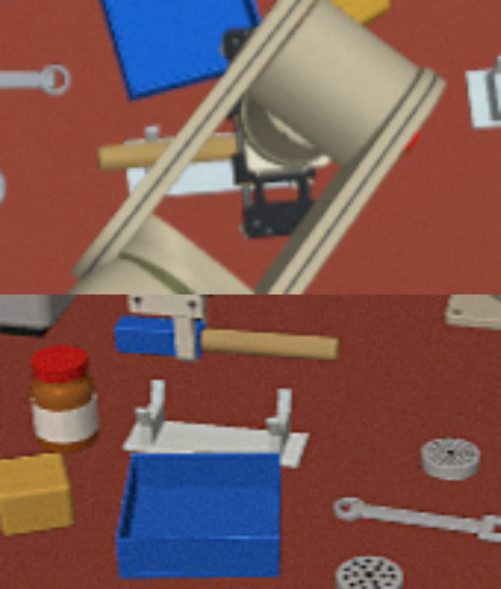

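The stick hangs level above both yokes. Lower, settle, and release.

Request:
carry_out --moves '[{"jaw": 0.02, "dx": -0.002, "dy": 0.003, "dz": 0.02, "yaw": 0}, {"jaw": 0.02, "dx": 0, "dy": 0, "dz": 0.025, "yaw": 0}, {"jaw": 0.02, "dx": 0, "dy": 0, "dz": 0.02, "yaw": 0}, {"jaw": 0.02, "dx": 0, "dy": 0, "dz": 0.012, "yaw": 0}, {"jaw": 0.02, "dx": 0, "dy": 0, "dz": 0, "yaw": 0}, {"jaw": 0.02, "dx": 0, "dy": 0, "dz": 0, "yaw": 0}, {"jaw": 0.02, "dx": 0, "dy": 0, "dz": 0, "yaw": 0}]'

```text
t: 14.32
tool_pos: [0.4586, -0.3386, 0.036]
orientation: [2.191, 2.251, 0.0]
force: [0.1, 0.3, -1.3]
opening: 0.0299
gripper_force: 50.0
```

Request:
carry_out --moves '[{"jaw": 0.06, "dx": 0, "dy": 0, "dz": 0, "yaw": 0}, {"jaw": 0.08, "dx": 0, "dy": 0, "dz": 0, "yaw": 0}, {"jaw": 0.08, "dx": 0, "dy": 0, "dz": 0, "yaw": 0}, {"jaw": 0.08, "dx": 0, "dy": 0, "dz": 0, "yaw": 0}, {"jaw": 0.08, "dx": 0, "dy": 0, "dz": -0.03, "yaw": 0}, {"jaw": 0.08, "dx": 0, "dy": 0, "dz": -0.05, "yaw": 0}, {"jaw": 0.08, "dx": 0, "dy": 0, "dz": -0.05, "yaw": 0}, {"jaw": 0.08, "dx": 0.0, "dy": 0, "dz": -0.03, "yaw": 0}]'

```text
t: 15.32
tool_pos: [0.4592, -0.3391, 0.199]
orientation: [2.189, 2.248, 0.0]
force: [0.7, -0.6, 0.4]
opening: 0.08
gripper_force: 0.0
```

Request:
carry_out --moves '[{"jaw": 0.08, "dx": 0.06, "dy": 0.01, "dz": 0, "yaw": 0}, {"jaw": 0.08, "dx": 0.06, "dy": 0.01, "dz": 0, "yaw": 0}, {"jaw": 0.08, "dx": 0.06, "dy": 0.01, "dz": 0, "yaw": 0}, {"jaw": 0.08, "dx": 0.06, "dy": 0.01, "dz": 0, "yaw": 0}, {"jaw": 0.08, "dx": 0.06, "dy": 0.01, "dz": 0, "yaw": 0}, {"jaw": 0.08, "dx": 0, "dy": 0, "dz": 0, "yaw": 0}, {"jaw": 0.08, "dx": 0, "dy": 0, "dz": 0, "yaw": 0}]'

```text
t: 16.2
tool_pos: [0.5002, -0.0373, 0.1957]
orientation: [2.19, 2.252, -0.001]
force: [-0.6, -0.4, 0.3]
opening: 0.08
gripper_force: 0.0
```

```bash
cat >> h.py <<'E'
def plates(im):
    g=cv2.cvtColor(im,cv2.COLOR_BGR2HSV);m=((g[...,1]<60)&(g[...,2]>70)).astype('uint8');m[:150]=0
    for c in cv2.findContours(m,0,2)[0]:
        (x,y),r=cv2.minEnclosingCircle(c)
        if 230<cv2.contourArea(c)<400 and r<13: print("plate",round(x,1),round(y,1),round(r,1),on("top",x,y,.015).round(4))
E
python3 -c "
from h import *
im=grab('top','top4.png');b=grab('scene')
yellow('top',im);yellow('scene',b);plates(im)
for n,m in(('top',im),('scene',b)):
  g=cv2.cvtColor(m,cv2.COLOR_BGR2HSV);H,S,V=[g[...,i].astype(int) for i in range(3)]
  for c in cv2.findContours(((H>8)&(H<22)&(S>90)&(V>90)).astype('uint8'),0,2)[0]:
    r=cv2.minAreaRect(c)
    if max(r[1])>35 and min(r[1])<14:print(n,'rod',r)
P=on('top',162.3,210.8,.048);print(P,on('top',162.3,209,.048))
to(P[0],P[1],.1,76.8)
k=cv2.resize(im[200:300,270:440],None,fx=3.1,fy=3.1);j=cv2.resize(b[150:250,150:320],None,fx=3.1,fy=3.1);cv2.imwrite('pics/c9.png',cv2.resize(np.vstack([k,j]),None,fx=.95,fy=.95))"
```

```text
top yellow [162.3 210.8] [17.  13.4] 182.5 (154, 203, 17, 17)
scene yellow [402.9 244.6] [16.5 21.6] 298.5 (394, 234, 19, 22)
plate 123.0 273.5 10.6 [0.4334 0.354  0.015 ]
top rod ((325.41748046875, 252.65435791015625), (8.471972465515137, 47.26340866088867), 84.42780303955078)
top rod ((554.9999389648438, 238.5), (46.99999237060547, 7.999999046325684), 90.0)
scene rod ((240.4604034423828, 189.3960418701172), (45.373695373535156, 7.4627790451049805), 5.7105937004089355)
scene rod ((116.47114562988281, 43.444618225097656), (89.10664367675781, 8.215507507324219), 80.90972137451172)
[0.61324758 0.22691481 0.048     ] [0.61882644 0.22686415 0.048     ]
heading 91.5 yaw 0.256 dx 0.2842 dy 0.0495 dz 0.0956 pos [ 0.5001 -0.0384  0.1956] t 16.3 op 0.0798 gf 0.0 F [-0.7  0.   1.1] tilt [-0. -0.] q6 -0.20
```

View pics/c9.png

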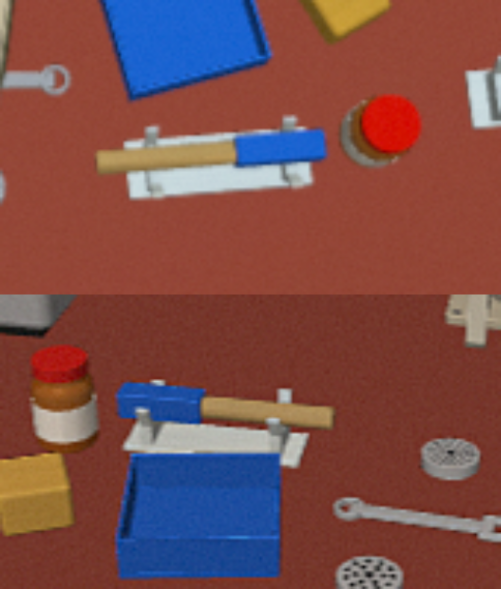

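```bash
cat >> h.py <<'E'
def axisline(n,im):
    g=cv2.cvtColor(im,cv2.COLOR_BGR2HSV);H,S,V=[g[...,i].astype(int) for i in range(3)]
    out={}
    for c in cv2.findContours(((H>8)&(H<22)&(S>90)&(V>90)).astype('uint8'),0,2)[0]:
        r=cv2.minAreaRect(c)
        if 35<max(r[1])<60 and min(r[1])<14 and 200<r[0][0]<400: out["rod"]=r[0]
    for c in cv2.findContours(((H>100)&(H<130)&(S>120)&(V>50)).astype('uint8'),0,2)[0]:
        r=cv2.minAreaRect(c)
        if 24<max(r[1])<40 : out["handle"]=r[0]
    return out
def tri(a,b):
    A=[];B=[]
    for n,p in(("top",a),("scene",b)):
        o,d=ray(n,*p);d/=np.linalg.norm(d);Q=np.eye(3)-np.outer(d,d);A.append(Q);B.append(Q@o)
    return np.linalg.solve(sum(A),sum(B))
E
python3 -c "
from h import *
for a,b in((cv2.imread('pics/top0.png'),cv2.imread('pics/scene0.png')),(grab('top'),grab('scene'))):
    A=axisline('top',a);B=axisline('scene',b);print(A,B)
    for k in A:
        if k in B: print(k,tri(A[k],B[k]).round(4), on('top',*A[k],.063).round(4))
"
```

```text
{'rod': (321.58856201171875, 255.22622680664062), 'handle': (361.1344909667969, 251.6138153076172)} {'rod': (244.3852996826172, 189.2236328125), 'handle': (208.1188201904297, 185.8118896484375)}
rod [ 0.4524 -0.2453  0.05  ] [ 0.4509 -0.244   0.063 ]
handle [ 0.4564 -0.3621  0.0511] [ 0.4553 -0.3613  0.063 ]
{'rod': (325.5693054199219, 252.69305419921875), 'handle': (364.7587890625, 249.8647003173828)} {'rod': (240.53646850585938, 189.57455444335938), 'handle': (204.17327880859375, 186.26731872558594)}
rod [ 0.459  -0.2568  0.0513] [ 0.4578 -0.2563  0.063 ]
handle [ 0.4611 -0.3735  0.0508] [ 0.4599 -0.3724  0.063 ]
```

```bash
python3 -c "
from h import *
P=tri((162.3,210.8),(402.9,244.6));print(P)
im=cv2.imread('pics/top4.png');g=cv2.cvtColor(im,cv2.COLOR_BGR2HSV)[200:222,152:174]
# bright top-face ring: high V yellow
m=((g[...,0]>22)&(g[...,0]<40)&(g[...,1]>120));v=g[...,2]
for r in range(22): print(' '.join('%3d'%(v[r,c] if m[r,c] else 0) for c in range(22)))
q=P[:2]-[.592,.129];print(q@[.2275,.9738],q@[-.9738,.2275])
to(P[0],P[1],.114,76.8)"
```

```text
[0.61786492 0.2315617  0.0266804 ]
  0   0   0   0   0   0   0   0   0   0   0   0   0   0   0   0   0   0   0   0   0   0
  0   0   0   0   0   0   0   0   0   0   0   0   0   0   0   0   0   0   0   0   0   0
  0   0   0   0   0   0   0   0   0   0   0   0   0   0   0   0   0   0   0   0   0   0
  0   0   0   0   0   0   0   0 231 236 237 237   0   0   0   0   0   0   0   0   0   0
  0   0   0   0   0   0 237 236 237 237 236 236 237 236   0   0   0   0   0   0   0   0
  0   0   0   0 236 238 236 237 236 235 238 236 237 236 236   0   0   0   0   0   0   0
  0   0   0   0 235 237 237 237 236 219 232 236 236 236 235 238   0   0   0   0   0   0
  0   0   0 234 236 237 236 197 148 113 146 197 232 236 236 238 207   0   0   0   0   0
  0   0   0 237 237 236 219 130   0   0   0  95 220 237 237 236 221 170   0   0   0   0
  0   0 237 236 238 236 167  71   0   0   0   0 184 231 237 237 228 163 148   0   0   0
  0   0 235 236 236 237 169  75   0   0   0   0 170 230 235 237 224 154 125   0   0   0
  0   0 235 237 237 237 202 100   0   0   0 110 216 235 236 237 199 133 121   0   0   0
  0   0  
[... 362 characters left out ...]
   0 224 230 236 236 237 225 184 155 128 120 115 111   0   0   0   0
  0   0   0   0   0   0   0 174 170 168 168 158 136 125 123 122 119   0   0   0   0   0
  0   0   0   0   0   0   0   0   0 137 131 130 130 126 124   0   0   0   0   0   0   0
  0   0   0   0   0   0   0   0   0   0   0 153   0   0   0   0   0   0   0   0   0   0
  0   0   0   0   0   0   0   0   0   0   0   0   0   0   0   0   0   0   0   0   0   0
  0   0   0   0   0   0   0   0   0   0   0   0   0   0   0   0   0   0   0   0   0   0
0.10575884849586803 -0.001854473840235037
heading 91.4 yaw 0.255 dx 0.2899 dy 0.0530 dz 0.0816 pos [ 0.5001 -0.0386  0.1956] t 16.4 op 0.0801 gf 0.0 F [ 0.1  0.6 -0.7] tilt [-0. -0.] q6 -0.20
```

Request:
carry_out --grip_force 20 --moves '[{"jaw": 0.07, "dx": 0, "dy": 0, "dz": 0, "yaw": 0.128}, {"jaw": 0.07, "dx": 0, "dy": 0, "dz": 0, "yaw": 0.128}, {"jaw": 0.07, "dx": 0.05, "dy": 0.02, "dz": 0, "yaw": 0}, {"jaw": 0.07, "dx": 0.06, "dy": 0.02, "dz": 0, "yaw": 0}, {"jaw": 0.07, "dx": 0.06, "dy": 0.013, "dz": 0, "yaw": 0}, {"jaw": 0.07, "dx": 0.06, "dy": 0, "dz": 0, "yaw": 0}, {"jaw": 0.07, "dx": 0.06, "dy": 0, "dz": 0, "yaw": 0}, {"jaw": 0.07, "dx": 0, "dy": 0, "dz": 0, "yaw": 0}]'

```text
t: 17.4
tool_pos: [0.6174, 0.2354, 0.1944]
orientation: [-2.457, -1.956, 0.001]
force: [0.5, -0.5, 0.7]
opening: 0.0702
gripper_force: 0.0
```

```bash
python3 -c "
from h import *
to(.617,.231,.016,76.8)"
```

```text
heading 77.0 yaw 0.004 dx -0.0044 dy 0.0006 dz 0.1784 pos [0.6174 0.2354 0.1944] t 17.4 op 0.0702 gf 0.0 F [ 0.5 -0.5  0.7] tilt [ 0.    -0.001] q6 0.51
```

Request:
carry_out --moves '[{"jaw": 0.07, "dx": -0.001, "dy": 0, "dz": 0.05, "yaw": 0}, {"jaw": 0.07, "dx": 0, "dy": 0, "dz": 0.05, "yaw": 0}, {"jaw": 0.07, "dx": 0, "dy": 0, "dz": 0.05, "yaw": 0}, {"jaw": 0.07, "dx": 0, "dy": 0, "dz": 0.028, "yaw": 0}, {"jaw": 0.07, "dx": 0, "dy": 0, "dz": 0, "yaw": 0}, {"jaw": 0.03, "dx": 0, "dy": 0, "dz": 0, "yaw": 0}, {"jaw": 0.03, "dx": 0, "dy": 0, "dz": 0, "yaw": 0}, {"jaw": 0.03, "dx": 0, "dy": 0, "dz": 0, "yaw": 0}]'

```text
t: 18.4
tool_pos: [0.6182, 0.2319, 0.0196]
orientation: [2.46, 1.952, 0.004]
force: [-0.7, -0.5, 3.9]
opening: 0.0454
gripper_force: 20.0
```

Request:
carry_out --moves '[{"jaw": 0.03, "dx": 0, "dy": 0, "dz": 0, "yaw": 0}, {"jaw": 0.03, "dx": 0, "dy": 0, "dz": 0, "yaw": 0}, {"jaw": 0.03, "dx": 0, "dy": 0, "dz": 0, "yaw": 0}, {"jaw": 0.03, "dx": 0, "dy": 0, "dz": 0, "yaw": 0}]'

```text
t: 18.9
tool_pos: [0.6182, 0.232, 0.0196]
orientation: [2.46, 1.953, 0.004]
force: [-1.2, -0.4, 7.0]
opening: 0.0457
gripper_force: 20.0
```

```bash
python3 -c "
from h import *
to(.61,-.287,.12,76.8)"
```

```text
heading 76.9 yaw 0.002 dx -0.5071 dy 0.1105 dz -0.1004 pos [0.6182 0.232  0.0196] t 18.9 op 0.0457 gf 20.0 F [-1.2 -0.4  7. ] tilt [0.001 0.002] q6 0.51
```

Request:
carry_out --grip_force 30 --moves '[{"jaw": 0.03, "dx": 0, "dy": 0, "dz": -0.04, "yaw": 0}, {"jaw": 0.03, "dx": 0, "dy": 0, "dz": -0.05, "yaw": 0}, {"jaw": 0.03, "dx": 0, "dy": 0, "dz": -0.06, "yaw": 0}, {"jaw": 0.03, "dx": -0.04, "dy": 0, "dz": -0.005, "yaw": 0}, {"jaw": 0.03, "dx": -0.05, "dy": 0.01, "dz": 0, "yaw": 0}, {"jaw": 0.03, "dx": -0.05, "dy": 0.02, "dz": 0, "yaw": 0}, {"jaw": 0.03, "dx": -0.05, "dy": 0.02, "dz": 0, "yaw": 0}, {"jaw": 0.03, "dx": -0.05, "dy": 0.02, "dz": 0, "yaw": 0}]'

```text
t: 19.9
tool_pos: [0.6308, -0.0195, 0.173]
orientation: [2.46, 1.953, 0.001]
force: [-0.1, -0.1, -1.0]
opening: 0.0456
gripper_force: 30.0
```

Request:
carry_out --moves '[{"jaw": 0.03, "dx": -0.05, "dy": 0.02, "dz": 0, "yaw": 0}, {"jaw": 0.03, "dx": -0.05, "dy": 0.02, "dz": 0, "yaw": 0}, {"jaw": 0.03, "dx": -0.05, "dy": 0, "dz": 0, "yaw": 0}, {"jaw": 0.03, "dx": -0.05, "dy": 0, "dz": 0, "yaw": 0}, {"jaw": 0.03, "dx": -0.05, "dy": 0, "dz": 0, "yaw": 0}, {"jaw": 0.03, "dx": -0.017, "dy": 0, "dz": 0, "yaw": 0}, {"jaw": 0.03, "dx": 0, "dy": 0, "dz": 0, "yaw": 0}, {"jaw": 0.03, "dx": 0, "dy": 0, "dz": 0, "yaw": 0}]'

```text
t: 20.9
tool_pos: [0.6096, -0.2855, 0.1726]
orientation: [-2.459, -1.954, -0.001]
force: [0.3, -0.2, -1.2]
opening: 0.0454
gripper_force: 30.0
```

```bash
python3 -c "
from h import *
to(.61,-.287,.024,76.8)
yellow('scene',grab('scene'))"
```

```text
heading 77.0 yaw 0.003 dx -0.0014 dy 0.0007 dz 0.1486 pos [ 0.6096 -0.2855  0.1726] t 20.9 op 0.0454 gf 30.0 F [ 0.3 -0.2 -1.2] tilt [ 0.001 -0.   ] q6 -0.29
scene yellow [218.2 175.7] [14.1 22. ] 159.5 (209, 165, 16, 22)
```

Request:
carry_out --moves '[{"jaw": 0.03, "dx": -0.001, "dy": 0, "dz": 0.04, "yaw": 0}, {"jaw": 0.03, "dx": 0, "dy": 0, "dz": 0.05, "yaw": 0}, {"jaw": 0.03, "dx": 0, "dy": 0, "dz": 0.04, "yaw": 0}, {"jaw": 0.03, "dx": 0, "dy": 0, "dz": 0.02, "yaw": 0}, {"jaw": 0.03, "dx": 0, "dy": 0, "dz": 0, "yaw": 0}, {"jaw": 0.03, "dx": 0, "dy": 0, "dz": 0, "yaw": 0}, {"jaw": 0.07, "dx": 0, "dy": 0, "dz": 0, "yaw": 0}, {"jaw": 0.07, "dx": 0, "dy": 0, "dz": 0, "yaw": 0}]'

```text
t: 21.95
tool_pos: [0.6097, -0.2885, 0.0241]
orientation: [2.459, 1.952, 0.001]
force: [-0.1, -0.2, 0.7]
opening: 0.0611
gripper_force: 0.0
```

Request:
carry_out --moves '[{"jaw": 0.07, "dx": 0, "dy": 0, "dz": 0, "yaw": 0}, {"jaw": 0.07, "dx": 0, "dy": 0, "dz": -0.04, "yaw": 0}, {"jaw": 0.085, "dx": 0, "dy": 0, "dz": -0.05, "yaw": 0}, {"jaw": 0.085, "dx": 0, "dy": 0, "dz": -0.05, "yaw": 0}, {"jaw": 0.085, "dx": 0, "dy": 0, "dz": 0, "yaw": 0}]'

```text
t: 22.58
tool_pos: [0.612, -0.2899, 0.1697]
orientation: [2.453, 1.947, 0.006]
force: [-0.7, 0.4, 0.5]
opening: 0.0848
gripper_force: 0.0
```

```bash
python3 -c "
from h import *
im=grab('top','top5.png');b=grab('scene','scene5.png')
yellow('top',im);yellow('scene',b);plates(im)
for n,z in(('top',.006),('scene',.006)):
  m=(cv2.cvtColor(im if n=='top' else b,cv2.COLOR_BGR2HSV)[...,2]<48).astype('uint8')
  for c in cv2.findContours(m,0,2)[0]:
    if 300<cv2.contourArea(c)<1200:
      (x,y),r=cv2.minEnclosingCircle(c);print(n,x,y,r,cv2.boundingRect(c),on(n,x,y,z).round(4), 'fit',cv2.fitEllipse(c))
# pedestal top edges: gray profile
g=cv2.cvtColor(im,cv2.COLOR_BGR2GRAY)[272:304,142:176]
cv2.imwrite('pics/c10.png',cv2.resize(np.clip(g.astype(int)*4,0,255).astype('uint8'),None,fx=12,fy=12))
to(.6703,-.113,.1)"
```

```text
scene yellow [217.  221.5] [19. 14.] 240.5 (210, 212, 15, 20)
plate 123.0 273.5 10.6 [0.4334 0.354  0.015 ]
plate 224.7 268.3 10.4 [0.4325 0.0468 0.015 ]
plate 273.1 189.2 10.0 [ 0.6707 -0.1124  0.015 ]
top 158.024658203125 287.67041015625 14.627983093261719 (144, 274, 29, 29) [0.3859 0.2507 0.006 ] fit ((158.0358123779297, 287.7582702636719), (27.19171905517578, 28.61040496826172), 52.621429443359375)
scene 404.0 208.0 14.14223575592041 (390, 197, 29, 20) [0.3915 0.2525 0.006 ] fit ((404.3794860839844, 206.92715454101562), (18.69694709777832, 27.1488094329834), 97.76382446289062)
scene 211.5 138.0 30.923391342163086 (183, 124, 58, 39) [ 0.0047 -0.4833  0.006 ] fit ((212.31678771972656, 141.0084686279297), (29.253536224365234, 52.04914474487305), 60.77801513671875)
scene 321.0 21.5 24.622243881225586 (301, 0, 33, 45) [-2.511  -0.2537  0.006 ] fit ((319.6809997558594, 24.00754737854004), (31.750349044799805, 44.9832763671875), 28.202707290649414)
heading 76.9 yaw 0.000 dx 0.1846 dy 0.0197 dz 0.0635 pos [ 0.6092 -0.2883  0.1635] t 22.7 op 0.0848 gf 0.0 F [ 0.8 -0.1 -0.6] tilt [-0.     0.002] q6 -0.29
```

View pics/c10.png

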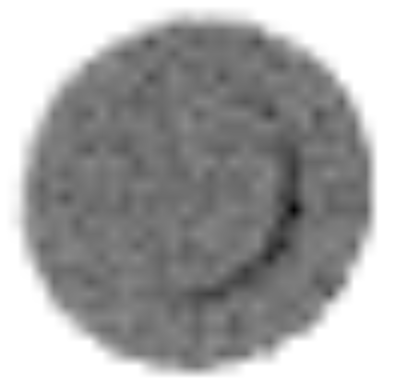

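Plug is in the tub. The base is the black disc at top px (158,288). Next plate at (273,189).

Request:
carry_out --grip_force 40 --moves '[{"jaw": 0.085, "dx": 0.045, "dy": 0.01, "dz": 0, "yaw": 0}, {"jaw": 0.085, "dx": 0.045, "dy": 0.01, "dz": 0, "yaw": 0}, {"jaw": 0.085, "dx": 0.05, "dy": 0, "dz": 0.03, "yaw": 0}, {"jaw": 0.085, "dx": 0.044, "dy": 0, "dz": 0.04, "yaw": 0}, {"jaw": 0.085, "dx": 0, "dy": 0, "dz": 0.04, "yaw": 0}, {"jaw": 0.085, "dx": 0, "dy": 0, "dz": 0.02, "yaw": 0}, {"jaw": 0.085, "dx": 0, "dy": 0, "dz": 0, "yaw": 0}, {"jaw": 0.085, "dx": 0, "dy": 0, "dz": 0, "yaw": 0}]'

```text
t: 23.68
tool_pos: [0.6711, -0.1144, 0.0343]
orientation: [2.46, 1.951, 0.002]
force: [0.6, 0.5, -0.6]
opening: 0.0851
gripper_force: 0.0
```

```bash
python3 -c "
from h import *
to(.6705,-.1127,.004)"
```

```text
heading 76.8 yaw 0.000 dx 0.0015 dy -0.0009 dz 0.0303 pos [ 0.6711 -0.1144  0.0343] t 23.7 op 0.0851 gf 0.0 F [ 0.6  0.5 -0.6] tilt [-0.     0.002] q6 -0.01
```

Request:
carry_out --moves '[{"jaw": 0.085, "dx": 0.001, "dy": 0, "dz": 0.015, "yaw": 0}, {"jaw": 0.085, "dx": 0, "dy": 0, "dz": 0.014, "yaw": 0}, {"jaw": 0.085, "dx": 0, "dy": 0, "dz": 0, "yaw": 0}, {"jaw": 0.05, "dx": 0, "dy": 0, "dz": 0, "yaw": 0}, {"jaw": 0.05, "dx": 0, "dy": 0, "dz": 0, "yaw": 0}, {"jaw": 0.05, "dx": 0, "dy": 0, "dz": 0, "yaw": 0}, {"jaw": 0.05, "dx": 0, "dy": 0, "dz": 0, "yaw": 0}, {"jaw": 0.05, "dx": 0, "dy": 0, "dz": 0, "yaw": 0}]'

```text
t: 24.68
tool_pos: [0.6707, -0.1125, 0.0042]
orientation: [2.46, 1.953, 0.001]
force: [0.1, 0.4, 4.4]
opening: 0.0615
gripper_force: 40.0
```

```bash
python3 -c "
from h import *
to(.386,.2505,.15)"
```

```text
heading 76.9 yaw 0.000 dx 0.2889 dy -0.3596 dz -0.1458 pos [ 0.6707 -0.1125  0.0042] t 24.7 op 0.0615 gf 40.0 F [0.1 0.4 4.4] tilt [0.    0.001] q6 -0.01
```

Request:
carry_out --moves '[{"jaw": 0.05, "dx": 0, "dy": 0, "dz": -0.04, "yaw": 0}, {"jaw": 0.05, "dx": 0, "dy": 0, "dz": -0.05, "yaw": 0}, {"jaw": 0.05, "dx": 0, "dy": -0.02, "dz": -0.05, "yaw": 0}, {"jaw": 0.05, "dx": 0, "dy": -0.05, "dz": -0.005, "yaw": 0}, {"jaw": 0.05, "dx": 0, "dy": -0.05, "dz": 0, "yaw": 0}, {"jaw": 0.05, "dx": 0.02, "dy": -0.05, "dz": 0, "yaw": 0}, {"jaw": 0.05, "dx": 0.03, "dy": -0.04, "dz": 0, "yaw": 0}, {"jaw": 0.05, "dx": 0.03, "dy": -0.04, "dz": 0, "yaw": 0}]'

```text
t: 25.68
tool_pos: [0.4435, 0.0231, 0.1482]
orientation: [-2.461, -1.952, 0.0]
force: [-0.1, 1.0, -2.3]
opening: 0.0611
gripper_force: 40.0
```

Request:
carry_out --moves '[{"jaw": 0.05, "dx": 0.04, "dy": -0.04, "dz": 0, "yaw": 0}, {"jaw": 0.05, "dx": 0.04, "dy": -0.04, "dz": 0, "yaw": 0}, {"jaw": 0.05, "dx": 0.04, "dy": -0.029, "dz": 0.0, "yaw": 0}, {"jaw": 0.05, "dx": 0.04, "dy": 0, "dz": 0.02, "yaw": 0}, {"jaw": 0.05, "dx": 0.04, "dy": 0, "dz": 0.03, "yaw": 0}, {"jaw": 0.05, "dx": 0.008, "dy": 0, "dz": 0.03, "yaw": 0}, {"jaw": 0.05, "dx": 0, "dy": 0, "dz": 0, "yaw": 0}, {"jaw": 0.05, "dx": 0, "dy": 0, "dz": 0, "yaw": 0}]'

```text
t: 26.68
tool_pos: [0.3863, 0.2493, 0.0694]
orientation: [2.461, 1.953, 0.0]
force: [-1.6, -0.3, -1.9]
opening: 0.061
gripper_force: 40.0
```

```bash
python3 -c "
from h import *
to(.386,.2505,.035)"
```

```text
heading 76.9 yaw 0.000 dx 0.0011 dy -0.0006 dz 0.0344 pos [0.3863 0.2493 0.0694] t 26.7 op 0.0610 gf 40.0 F [-1.6 -0.3 -1.9] tilt [-0.  0.] q6 0.69
```

Request:
carry_out --moves '[{"jaw": 0.05, "dx": 0.001, "dy": 0, "dz": 0.02, "yaw": 0}, {"jaw": 0.05, "dx": 0, "dy": 0, "dz": 0.01, "yaw": 0}, {"jaw": 0.05, "dx": 0, "dy": 0, "dz": 0.004, "yaw": 0}, {"jaw": 0.05, "dx": 0, "dy": 0, "dz": 0, "yaw": 0}, {"jaw": 0.05, "dx": 0, "dy": 0, "dz": 0, "yaw": 0}]'

```text
t: 27.3
tool_pos: [0.3868, 0.2507, 0.0353]
orientation: [2.461, 1.953, 0.002]
force: [0.1, -0.2, -2.0]
opening: 0.0612
gripper_force: 40.0
```

Request:
carry_out --moves '[{"jaw": 0.066, "dx": 0, "dy": 0, "dz": 0, "yaw": 0}, {"jaw": 0.08, "dx": 0, "dy": 0, "dz": 0, "yaw": 0}, {"jaw": 0.085, "dx": 0, "dy": 0, "dz": 0, "yaw": 0}, {"jaw": 0.085, "dx": 0, "dy": 0, "dz": -0.04, "yaw": 0}, {"jaw": 0.085, "dx": 0, "dy": 0, "dz": -0.05, "yaw": 0}, {"jaw": 0.085, "dx": 0, "dy": 0, "dz": -0.02, "yaw": 0}, {"jaw": 0.085, "dx": 0, "dy": 0, "dz": 0, "yaw": 0}, {"jaw": 0.085, "dx": 0, "dy": 0, "dz": 0, "yaw": 0}]'

```text
t: 28.3
tool_pos: [0.3857, 0.2502, 0.1433]
orientation: [-2.46, -1.953, 0.003]
force: [0.0, 0.6, 0.8]
opening: 0.0852
gripper_force: 0.0
```

```bash
python3 -c "
from h import *
to(.4334,.354,.1)
im=grab('top');b=grab('scene','scene6.png');plates(im)
m=((cv2.cvtColor(b,cv2.COLOR_BGR2HSV)[...,1]<70)&(cv2.cvtColor(b,cv2.COLOR_BGR2HSV)[...,2]>70)).astype('uint8')
print(proj('scene',[.386,.25,.0375]))
for c in cv2.findContours(m,0,2)[0]:
  r=cv2.boundingRect(c)
  if 100<cv2.contourArea(c)<500 and 250<r[0]<460: print(r,cv2.contourArea(c))"
```

```text
heading 76.9 yaw 0.000 dx 0.1119 dy 0.0229 dz 0.0433 pos [0.3857 0.2502 0.1433] t 28.3 op 0.0852 gf 0.0 F [0.  0.6 0.8] tilt [-0.001 -0.001] q6 0.69
plate 224.7 268.3 10.4 [0.4325 0.0468 0.015 ]
plate 261.1 263.1 10.3 [ 0.4422 -0.0638  0.015 ]
[404.82644724 198.43956783]
(263, 219, 61, 15) 259.5
(430, 212, 22, 15) 230.0
(329, 201, 20, 14) 209.5
(293, 199, 20, 14) 211.0
(396, 192, 21, 15) 214.0
(399, 142, 29, 34) 372.5
```

Request:
carry_out --moves '[{"jaw": 0.085, "dx": 0.056, "dy": 0.013, "dz": 0, "yaw": 0}, {"jaw": 0.085, "dx": 0.056, "dy": 0.01, "dz": 0, "yaw": 0}, {"jaw": 0.085, "dx": 0, "dy": 0, "dz": 0.05, "yaw": 0}, {"jaw": 0.085, "dx": 0, "dy": 0, "dz": 0.05, "yaw": 0}, {"jaw": 0.085, "dx": 0, "dy": 0, "dz": 0.02, "yaw": 0}, {"jaw": 0.085, "dx": 0, "dy": 0, "dz": 0, "yaw": 0}, {"jaw": 0.085, "dx": 0, "dy": 0, "dz": 0, "yaw": 0}]'

```text
t: 29.28
tool_pos: [0.4355, 0.3552, 0.0267]
orientation: [2.461, 1.953, 0.005]
force: [-0.1, -0.0, 0.5]
opening: 0.0847
gripper_force: 0.0
```

```bash
python3 -c "
from h import *
to(.4334,.354,.005)"
```

```text
heading 76.9 yaw 0.000 dx -0.0016 dy -0.0018 dz 0.0217 pos [0.4355 0.3552 0.0267] t 29.3 op 0.0847 gf 0.0 F [-0.1 -0.   0.5] tilt [0.002 0.002] q6 0.82
```

Request:
carry_out --moves '[{"jaw": 0.085, "dx": -0.001, "dy": -0.001, "dz": 0.012, "yaw": 0}, {"jaw": 0.085, "dx": 0, "dy": 0, "dz": 0.008, "yaw": 0}, {"jaw": 0.085, "dx": 0, "dy": 0, "dz": 0, "yaw": 0}, {"jaw": 0.05, "dx": 0, "dy": 0, "dz": 0, "yaw": 0}, {"jaw": 0.05, "dx": 0, "dy": 0, "dz": 0, "yaw": 0}, {"jaw": 0.05, "dx": 0, "dy": 0, "dz": 0, "yaw": 0}, {"jaw": 0.05, "dx": 0, "dy": 0, "dz": 0, "yaw": 0}, {"jaw": 0.05, "dx": 0, "dy": 0, "dz": 0, "yaw": 0}]'

```text
t: 30.28
tool_pos: [0.4331, 0.3538, 0.0049]
orientation: [-2.461, -1.953, -0.001]
force: [-1.1, 1.2, 3.3]
opening: 0.0611
gripper_force: 40.0
```

Request:
carry_out --moves '[{"jaw": 0.05, "dx": 0, "dy": 0, "dz": -0.03, "yaw": 0}, {"jaw": 0.05, "dx": 0, "dy": 0, "dz": -0.04, "yaw": 0}, {"jaw": 0.05, "dx": 0, "dy": 0, "dz": -0.03, "yaw": 0}, {"jaw": 0.05, "dx": -0.037, "dy": -0.007, "dz": 0, "yaw": 0}, {"jaw": 0.05, "dx": -0.037, "dy": -0.007, "dz": 0, "yaw": 0}, {"jaw": 0.05, "dx": -0.037, "dy": -0.007, "dz": 0, "yaw": 0}, {"jaw": 0.05, "dx": 0, "dy": 0, "dz": 0, "yaw": 0}, {"jaw": 0.05, "dx": 0, "dy": 0, "dz": 0, "yaw": 0}]'

```text
t: 31.28
tool_pos: [0.3876, 0.2505, 0.1047]
orientation: [2.461, 1.952, 0.001]
force: [0.7, 0.1, -2.1]
opening: 0.0612
gripper_force: 40.0
```

```bash
python3 -c "
from h import *
to(.386,.2505,.051)"
```

```text
heading 76.9 yaw 0.000 dx -0.0004 dy -0.0015 dz 0.0537 pos [0.3876 0.2505 0.1047] t 31.3 op 0.0612 gf 40.0 F [ 0.7  0.1 -2.1] tilt [0.001 0.   ] q6 0.69
```

Request:
carry_out --moves '[{"jaw": 0.05, "dx": 0, "dy": -0.001, "dz": 0.03, "yaw": 0}, {"jaw": 0.05, "dx": 0, "dy": 0, "dz": 0.015, "yaw": 0}, {"jaw": 0.05, "dx": 0, "dy": 0, "dz": 0.009, "yaw": 0}, {"jaw": 0.05, "dx": 0, "dy": 0, "dz": 0, "yaw": 0}, {"jaw": 0.05, "dx": 0, "dy": 0, "dz": 0, "yaw": 0}]'

```text
t: 31.9
tool_pos: [0.3868, 0.2509, 0.0511]
orientation: [2.461, 1.953, 0.001]
force: [-0.6, -0.4, -1.8]
opening: 0.0615
gripper_force: 40.0
```

Request:
carry_out --moves '[{"jaw": 0.066, "dx": 0, "dy": 0, "dz": 0, "yaw": 0}, {"jaw": 0.08, "dx": 0, "dy": 0, "dz": 0, "yaw": 0}, {"jaw": 0.085, "dx": 0, "dy": 0, "dz": 0, "yaw": 0}, {"jaw": 0.085, "dx": 0, "dy": 0, "dz": -0.04, "yaw": 0}, {"jaw": 0.085, "dx": 0, "dy": 0, "dz": -0.04, "yaw": 0}, {"jaw": 0.085, "dx": -0.04, "dy": 0.02, "dz": 0, "yaw": 0}, {"jaw": 0.085, "dx": -0.05, "dy": 0.02, "dz": 0, "yaw": 0}, {"jaw": 0.085, "dx": -0.05, "dy": 0.02, "dz": 0, "yaw": 0}]'

```text
t: 32.9
tool_pos: [0.4132, 0.0993, 0.1311]
orientation: [2.459, 1.954, 0.001]
force: [1.1, -0.2, -0.2]
opening: 0.0849
gripper_force: 0.0
```

```bash
python3 -c "
from h import *
im=grab('top');b=grab('scene');plates(im)
to(.4327,.0465,.1)
g=cv2.cvtColor(b,cv2.COLOR_BGR2HSV);m=((g[...,1]<70)&(g[...,2]>70)).astype('uint8')
for c in cv2.findContours(m,0,2)[0]:
  r=cv2.boundingRect(c)
  if 100<cv2.contourArea(c)<500 and 250<r[0]<460: print(r,cv2.contourArea(c))"
```

```text
plate 224.7 268.3 10.4 [0.4325 0.0468 0.015 ]
plate 261.1 263.1 10.3 [ 0.4422 -0.0638  0.015 ]
heading 76.6 yaw 0.000 dx -0.0442 dy 0.0301 dz 0.0309 pos [0.4137 0.0964 0.1309] t 33.0 op 0.0851 gf 0.0 F [ 0.4  0.1 -0.1] tilt [-0.001  0.001] q6 0.34
(263, 219, 61, 15) 260.5
(329, 201, 20, 14) 209.5
(293, 199, 20, 14) 211.5
(396, 188, 22, 19) 297.5
```

Two stacked neatly (scene blob grew to 19 px high at the same columns). Third: four-hole plate.

Request:
carry_out --moves '[{"jaw": 0.085, "dx": -0.044, "dy": 0.03, "dz": 0.02, "yaw": 0}, {"jaw": 0.085, "dx": 0, "dy": 0, "dz": 0.04, "yaw": 0}, {"jaw": 0.085, "dx": 0, "dy": 0, "dz": 0.04, "yaw": 0}, {"jaw": 0.085, "dx": 0, "dy": 0, "dz": 0, "yaw": 0}, {"jaw": 0.085, "dx": 0, "dy": 0, "dz": 0, "yaw": 0}]'

```text
t: 33.62
tool_pos: [0.433, 0.0514, 0.032]
orientation: [2.46, 1.953, 0.001]
force: [0.3, 0.5, 0.8]
opening: 0.0848
gripper_force: 0.0
```

```bash
python3 -c "
from h import *
to(.4327,.0465,.005)"
```

```text
heading 76.9 yaw 0.000 dx -0.0048 dy 0.0008 dz 0.0270 pos [0.433  0.0514 0.032 ] t 33.6 op 0.0848 gf 0.0 F [0.3 0.5 0.8] tilt [0.    0.001] q6 0.23
```

Request:
carry_out --moves '[{"jaw": 0.085, "dx": -0.004, "dy": 0, "dz": 0.015, "yaw": 0}, {"jaw": 0.085, "dx": 0, "dy": 0, "dz": 0.011, "yaw": 0}, {"jaw": 0.085, "dx": 0, "dy": 0, "dz": 0, "yaw": 0}, {"jaw": 0.05, "dx": 0, "dy": 0, "dz": 0, "yaw": 0}, {"jaw": 0.05, "dx": 0, "dy": 0, "dz": 0, "yaw": 0}, {"jaw": 0.05, "dx": 0, "dy": 0, "dz": 0, "yaw": 0}, {"jaw": 0.05, "dx": 0, "dy": 0, "dz": 0, "yaw": 0}, {"jaw": 0.05, "dx": 0, "dy": 0, "dz": 0, "yaw": 0}]'

```text
t: 34.62
tool_pos: [0.4316, 0.047, 0.005]
orientation: [2.46, 1.953, 0.001]
force: [-0.1, 0.0, 5.2]
opening: 0.0612
gripper_force: 40.0
```

Request:
carry_out --moves '[{"jaw": 0.05, "dx": 0, "dy": 0, "dz": -0.03, "yaw": 0}, {"jaw": 0.05, "dx": 0, "dy": 0, "dz": -0.04, "yaw": 0}, {"jaw": 0.05, "dx": 0, "dy": 0, "dz": -0.04, "yaw": 0}, {"jaw": 0.05, "dx": 0.045, "dy": -0.023, "dz": 0, "yaw": 0}, {"jaw": 0.05, "dx": 0.045, "dy": -0.023, "dz": 0, "yaw": 0}, {"jaw": 0.05, "dx": 0.045, "dy": -0.023, "dz": 0, "yaw": 0}, {"jaw": 0.05, "dx": 0.045, "dy": -0.023, "dz": 0, "yaw": 0}, {"jaw": 0.05, "dx": 0, "dy": 0, "dz": 0, "yaw": 0}]'

```text
t: 35.62
tool_pos: [0.381, 0.2458, 0.1142]
orientation: [-2.455, -1.958, 0.001]
force: [1.1, -0.6, -2.4]
opening: 0.0609
gripper_force: 40.0
```

```bash
python3 -c "
from h import *
to(.386,.2505,.0665)"
```

```text
heading 77.1 yaw 0.000 dx 0.0057 dy 0.0038 dz 0.0477 pos [0.381  0.2458 0.1142] t 35.6 op 0.0609 gf 40.0 F [ 1.1 -0.6 -2.4] tilt [ 0.    -0.001] q6 0.68
```

Request:
carry_out --moves '[{"jaw": 0.05, "dx": 0.005, "dy": 0.003, "dz": 0.02, "yaw": 0}, {"jaw": 0.05, "dx": 0, "dy": 0, "dz": 0, "yaw": 0}, {"jaw": 0.05, "dx": 0, "dy": 0, "dz": 0, "yaw": 0}, {"jaw": 0.05, "dx": 0, "dy": 0, "dz": 0, "yaw": 0}]'

```text
t: 36.12
tool_pos: [0.3871, 0.2471, 0.0953]
orientation: [2.461, 1.952, 0.001]
force: [0.7, 0.2, -2.6]
opening: 0.0611
gripper_force: 40.0
```

```bash
python3 -c "
from h import *
to(.386,.2505,.0665)"
```

```text
heading 76.8 yaw 0.000 dx 0.0031 dy -0.0019 dz 0.0288 pos [0.3871 0.2471 0.0953] t 36.1 op 0.0611 gf 40.0 F [ 0.7  0.2 -2.6] tilt [0.001 0.001] q6 0.69
```

Request:
carry_out --moves '[{"jaw": 0.05, "dx": 0.003, "dy": -0.001, "dz": 0.01, "yaw": 0}, {"jaw": 0.05, "dx": 0, "dy": 0, "dz": 0.012, "yaw": 0}, {"jaw": 0.05, "dx": 0, "dy": 0, "dz": 0.007, "yaw": 0}, {"jaw": 0.05, "dx": 0, "dy": 0, "dz": 0, "yaw": 0}, {"jaw": 0.05, "dx": 0, "dy": 0, "dz": 0, "yaw": 0}]'

```text
t: 36.75
tool_pos: [0.3861, 0.2504, 0.0652]
orientation: [-2.461, -1.953, 0.001]
force: [0.9, -0.5, -2.0]
opening: 0.0611
gripper_force: 40.0
```

Request:
carry_out --moves '[{"jaw": 0.066, "dx": 0, "dy": 0, "dz": 0, "yaw": 0}, {"jaw": 0.08, "dx": 0, "dy": 0, "dz": 0, "yaw": 0}, {"jaw": 0.085, "dx": 0, "dy": 0, "dz": 0, "yaw": 0}, {"jaw": 0.085, "dx": 0, "dy": 0, "dz": -0.04, "yaw": 0}, {"jaw": 0.085, "dx": 0, "dy": 0, "dz": -0.04, "yaw": 0}, {"jaw": 0.085, "dx": -0.05, "dy": 0.02, "dz": 0, "yaw": 0}, {"jaw": 0.085, "dx": -0.05, "dy": 0.02, "dz": 0, "yaw": 0}, {"jaw": 0.085, "dx": -0.05, "dy": 0.02, "dz": 0, "yaw": 0}]'

```text
t: 37.75
tool_pos: [0.4109, 0.0895, 0.1461]
orientation: [2.459, 1.954, 0.002]
force: [0.9, -0.1, -0.0]
opening: 0.0852
gripper_force: 0.0
```

Request:
carry_out --moves '[{"jaw": 0.085, "dx": -0.05, "dy": 0.02, "dz": 0, "yaw": 0}, {"jaw": 0.085, "dx": -0.05, "dy": 0.02, "dz": 0, "yaw": 0}, {"jaw": 0.085, "dx": -0.043, "dy": 0.026, "dz": 0, "yaw": 0}, {"jaw": 0.085, "dx": 0, "dy": 0, "dz": 0.02, "yaw": 0}, {"jaw": 0.085, "dx": 0, "dy": 0, "dz": 0.04, "yaw": 0}, {"jaw": 0.085, "dx": 0, "dy": 0, "dz": 0.03, "yaw": 0}, {"jaw": 0.085, "dx": 0, "dy": 0, "dz": 0, "yaw": 0}, {"jaw": 0.085, "dx": 0, "dy": 0, "dz": 0, "yaw": 0}]'

```text
t: 38.75
tool_pos: [0.4433, -0.0635, 0.0569]
orientation: [2.46, 1.953, 0.001]
force: [0.7, -0.1, -0.4]
opening: 0.0846
gripper_force: 0.0
```

```bash
python3 -c "
from h import *
im=grab('top');b=grab('scene');plates(im)
to(.4424,-.0637,.005)
g=cv2.cvtColor(b,cv2.COLOR_BGR2HSV);m=((g[...,1]<70)&(g[...,2]>70)).astype('uint8')
for c in cv2.findContours(m,0,2)[0]:
  r=cv2.boundingRect(c)
  if 100<cv2.contourArea(c)<500 and 250<r[0]<460: print(r,cv2.contourArea(c))"
```

```text
plate 154.7 286.3 12.1 [0.3901 0.2588 0.015 ]
heading 76.9 yaw 0.000 dx -0.0004 dy -0.0015 dz 0.0525 pos [ 0.4439 -0.0637  0.0575] t 38.9 op 0.0849 gf 0.0 F [-0.1  0.4 -0.9] tilt [-0.     0.003] q6 -0.03
(263, 219, 61, 15) 261.5
(298, 204, 20, 15) 221.0
(396, 184, 22, 23) 384.0
(282, 169, 26, 31) 307.0
```

The fine plate was knocked (scene blob from (303,206) to (308,211)). Re-measure.

Request:
carry_out --moves '[{"jaw": 0.085, "dx": 0.04, "dy": 0, "dz": -0.05, "yaw": 0}, {"jaw": 0.085, "dx": 0.05, "dy": 0, "dz": -0.02, "yaw": 0}, {"jaw": 0.085, "dx": 0.05, "dy": 0, "dz": 0, "yaw": 0}, {"jaw": 0.085, "dx": 0, "dy": 0, "dz": 0, "yaw": 0}, {"jaw": 0.085, "dx": 0, "dy": 0, "dz": 0, "yaw": 0}]'

```text
t: 39.48
tool_pos: [0.4744, 0.0719, 0.1252]
orientation: [2.459, 1.954, 0.001]
force: [0.0, -0.3, -0.6]
opening: 0.0846
gripper_force: 0.0
```

```bash
python3 -c "
from h import *
a=on('scene',303,206,.01);c=on('scene',308,211.5,.01);print(c-a+[.4424,-.0637,0])
im=grab('top');b=grab('scene');plates(im)
g=cv2.cvtColor(b,cv2.COLOR_BGR2HSV);m=((g[...,1]<70)&(g[...,2]>70)).astype('uint8')
for c in cv2.findContours(m,0,2)[0]:
  r=cv2.boundingRect(c)
  if 100<cv2.contourArea(c)<500 and 250<r[0]<460: print(r,cv2.contourArea(c))
to(.46,-.05,.1)"
```

```text
[ 0.47078624 -0.04497552  0.        ]
plate 254.5 253.5 10.1 [ 0.4726 -0.0452  0.015 ]
(263, 219, 61, 15) 262.5
(298, 204, 20, 15) 220.0
(396, 184, 22, 23) 384.0
heading 76.8 yaw 0.000 dx -0.1211 dy 0.0139 dz 0.0247 pos [0.4741 0.0711 0.1247] t 39.6 op 0.0850 gf 0.0 F [-0.1 -0.9  0.8] tilt [-0.  0.] q6 0.27
```

Request:
carry_out --moves '[{"jaw": 0.08, "dx": -0.05, "dy": 0.012, "dz": 0, "yaw": 0}, {"jaw": 0.08, "dx": -0.05, "dy": 0.012, "dz": 0.02, "yaw": 0}, {"jaw": 0.08, "dx": -0.014, "dy": 0, "dz": 0.03, "yaw": 0}, {"jaw": 0.08, "dx": 0, "dy": 0, "dz": 0.04, "yaw": 0}, {"jaw": 0.08, "dx": 0, "dy": 0, "dz": 0, "yaw": 0}, {"jaw": 0.08, "dx": 0, "dy": 0, "dz": 0, "yaw": 0}]'

```text
t: 40.33
tool_pos: [0.4721, -0.045, 0.0357]
orientation: [2.461, 1.952, 0.001]
force: [-0.3, 0.8, 0.7]
opening: 0.0798
gripper_force: 0.0
```

```bash
python3 -c "
from h import *
to(.472,-.045,.005)"
```

```text
heading 76.8 yaw 0.000 dx 0.0000 dy -0.0001 dz 0.0307 pos [ 0.4721 -0.045   0.0357] t 40.3 op 0.0798 gf 0.0 F [-0.3  0.8  0.7] tilt [0.    0.001] q6 0.03
```

Request:
carry_out --moves '[{"jaw": 0.08, "dx": 0, "dy": 0, "dz": 0.018, "yaw": 0}, {"jaw": 0.08, "dx": 0, "dy": 0, "dz": 0.012, "yaw": 0}, {"jaw": 0.08, "dx": 0, "dy": 0, "dz": 0, "yaw": 0}, {"jaw": 0.05, "dx": 0, "dy": 0, "dz": 0, "yaw": 0}, {"jaw": 0.05, "dx": 0, "dy": 0, "dz": 0, "yaw": 0}, {"jaw": 0.05, "dx": 0, "dy": 0, "dz": 0, "yaw": 0}, {"jaw": 0.05, "dx": 0, "dy": 0, "dz": 0, "yaw": 0}, {"jaw": 0.05, "dx": 0, "dy": 0, "dz": 0, "yaw": 0}]'

```text
t: 41.32
tool_pos: [0.472, -0.0445, 0.0051]
orientation: [2.46, 1.953, 0.001]
force: [-1.0, 0.6, 6.6]
opening: 0.0612
gripper_force: 40.0
```

Request:
carry_out --moves '[{"jaw": 0.05, "dx": 0, "dy": 0, "dz": -0.03, "yaw": 0}, {"jaw": 0.05, "dx": 0, "dy": 0, "dz": -0.05, "yaw": 0}, {"jaw": 0.05, "dx": 0, "dy": 0, "dz": -0.05, "yaw": 0}, {"jaw": 0.05, "dx": 0.03, "dy": -0.03, "dz": 0, "yaw": 0}, {"jaw": 0.05, "dx": 0.04, "dy": -0.03, "dz": 0, "yaw": 0}, {"jaw": 0.05, "dx": 0.04, "dy": -0.03, "dz": 0, "yaw": 0}, {"jaw": 0.05, "dx": 0.04, "dy": -0.03, "dz": 0, "yaw": 0}, {"jaw": 0.05, "dx": 0.04, "dy": -0.02, "dz": 0, "yaw": 0}]'

```text
t: 42.32
tool_pos: [0.3771, 0.1736, 0.1341]
orientation: [-2.461, -1.953, 0.0]
force: [0.5, 0.1, -1.5]
opening: 0.0611
gripper_force: 40.0
```

Request:
carry_out --moves '[{"jaw": 0.05, "dx": 0.04, "dy": -0.011, "dz": 0, "yaw": 0}, {"jaw": 0.05, "dx": 0.038, "dy": 0, "dz": 0, "yaw": 0}, {"jaw": 0.05, "dx": 0, "dy": 0, "dz": 0.02, "yaw": 0}, {"jaw": 0.05, "dx": 0, "dy": 0, "dz": 0, "yaw": 0}, {"jaw": 0.05, "dx": 0, "dy": 0, "dz": 0, "yaw": 0}, {"jaw": 0.05, "dx": 0, "dy": 0, "dz": 0, "yaw": 0}]'

```text
t: 43.08
tool_pos: [0.3859, 0.2506, 0.1152]
orientation: [2.461, 1.952, 0.002]
force: [-0.2, -0.5, -3.0]
opening: 0.0611
gripper_force: 40.0
```

```bash
python3 -c "
from h import *
to(.386,.2505,.0805)"
```

```text
heading 76.8 yaw 0.000 dx -0.0001 dy 0.0002 dz 0.0347 pos [0.3859 0.2506 0.1152] t 43.1 op 0.0611 gf 40.0 F [-0.2 -0.5 -3. ] tilt [0.001 0.001] q6 0.69
```

Request:
carry_out --moves '[{"jaw": 0.05, "dx": 0, "dy": 0, "dz": 0.015, "yaw": 0}, {"jaw": 0.05, "dx": 0, "dy": 0, "dz": 0.012, "yaw": 0}, {"jaw": 0.05, "dx": 0, "dy": 0, "dz": 0.008, "yaw": 0}, {"jaw": 0.05, "dx": 0, "dy": 0, "dz": 0, "yaw": 0}, {"jaw": 0.05, "dx": 0, "dy": 0, "dz": 0, "yaw": 0}]'

```text
t: 43.7
tool_pos: [0.3851, 0.2507, 0.0791]
orientation: [-2.461, -1.953, 0.001]
force: [-0.4, -0.5, -1.3]
opening: 0.0612
gripper_force: 40.0
```

Request:
carry_out --moves '[{"jaw": 0.066, "dx": 0, "dy": 0, "dz": 0, "yaw": 0}, {"jaw": 0.08, "dx": 0, "dy": 0, "dz": 0, "yaw": 0}, {"jaw": 0.085, "dx": 0, "dy": 0, "dz": 0, "yaw": 0}, {"jaw": 0.085, "dx": 0, "dy": 0, "dz": -0.04, "yaw": 0}, {"jaw": 0.085, "dx": 0, "dy": 0, "dz": -0.05, "yaw": 0}, {"jaw": 0.085, "dx": 0.05, "dy": 0, "dz": 0, "yaw": 0}, {"jaw": 0.085, "dx": 0.06, "dy": 0, "dz": 0, "yaw": 0}, {"jaw": 0.085, "dx": 0.06, "dy": 0, "dz": 0, "yaw": 0}]'

```text
t: 44.7
tool_pos: [0.4246, 0.4183, 0.17]
orientation: [2.461, 1.952, 0.002]
force: [0.6, 0.6, 1.4]
opening: 0.085
gripper_force: 0.0
```

Request:
carry_out --moves '[{"jaw": 0.085, "dx": 0.06, "dy": 0, "dz": 0, "yaw": 0}, {"jaw": 0.085, "dx": 0.05, "dy": 0, "dz": 0, "yaw": 0}, {"jaw": 0.085, "dx": 0, "dy": 0, "dz": 0, "yaw": 0}, {"jaw": 0.085, "dx": 0, "dy": 0, "dz": 0, "yaw": 0}]'

```text
t: 45.2
tool_pos: [0.4487, 0.523, 0.1688]
orientation: [2.46, 1.953, -0.002]
force: [0.4, -0.7, 0.3]
opening: 0.0846
gripper_force: 0.0
```

```bash
python3 -c "
from h import *
im=grab('top');b=grab('scene')
to(.5,.5,.2)
print(proj('top',[.386,.25,.09]))
k=cv2.resize(im[150:310,110:400],None,fx=2,fy=2);j=cv2.resize(b[150:290,150:440],None,fx=2,fy=2);cv2.imwrite('pics/c11.png',np.vstack([k,j])[:600])"
```

```text
heading 76.8 yaw 0.000 dx -0.0104 dy 0.0547 dz -0.0299 pos [0.4491 0.5226 0.1701] t 45.3 op 0.0848 gf 0.0 F [-0.5 -0.2  0.2] tilt [0. 0.] q6 1.02
[151.88319312 285.96172005]
```

View pics/c11.png

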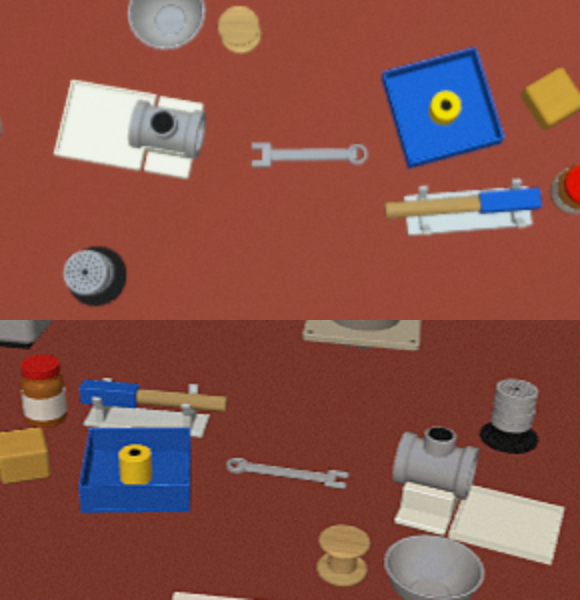

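The picture shows the stack centred at top px (152,286), where it should be, the plug in the tub and the stick in both yokes. No other plate is visible.

```bash
python3 -c "
from plant import close_job
print(close_job())"
```

```text
the job is handed in; nothing more can be done
None
```

I handed the job in at about 45 s: the plug is in the blue tub, the stick lies in both yokes of its rest, and the four plates present are stacked centred on the base; `close_job` returned no verdict.

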